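# Gearbox parts out to dry

## Task

Set the cleaned gearbox parts out to dry. The wire drying stand has been knocked askew in its drip tray, with two feet up on the tray's side ledges, so it rocks: first, while it is still empty, turn it by its tab on its feet, without lifting it out of the tray, until all four feet stand down in the sunken channel and it no longer rocks, and let go; after that lay every gearbox part there is on the stand, side by side and not stacked. The job also needs (at any time) the rubber stopper set upright and snug in the neck of the solvent flask, with the flask left standing in its place, and the flush shutter of the bench vent slid fully open; leave everything else where it is.

Things in the scene. Friction and masses are not known exactly. Their poses are not given: they have to be found in the camera images.
- tray: fixed grey plastic drip tray 272 (its x) by 240 mm (y), walls 22 mm high. Floor: a sunken channel along x, 262 mm long and 158 mm wide (|y| < 79 mm), between two flat ledges 6 mm higher along the long sides (|y| 79 to 115 mm). Origin: centre of the underside, on the table, 4 mm below the channel floor; z up. Place and yaw vary
- stand: loose wire stand: rack 220 (its x) by 160 mm (y), top 50 mm above the feet, 5 mm rim 7 mm higher; legs with round feet (r 6 mm) at x +-95, y +-65 mm, a brace on the -y side; mid grip tab 40 (x) by 8 mm (y), top at 105 mm. Origin: centre of foot plane. Fits the channel with x along the tray's x, within 8 mm of midline. Starts askew by 0.22 to 0.4 rad, tilted
- foot1 (a point): lowest point of the stand's foot at stand x = 95 mm, y = 65 mm
- foot2 (a point): lowest point of the stand's foot at stand x = -95 mm, y = 65 mm
- foot3 (a point): lowest point of the stand's foot at stand x = -95 mm, y = -65 mm
- foot4 (a point): lowest point of the stand's foot at stand x = 95 mm, y = -65 mm
- ring_gear: loose steel ring gear lying flat, outer diameter 42 mm, bore 29 mm, 20 mm high, 80 g. Origin: its middle. May be absent
- carrier: loose aluminium planet carrier standing upright: two discs of 40 mm diameter and 6 mm thickness joined by three pins, 22 mm high in all, 70 g. Origin: its middle. May be absent
- drum: loose dark steel clutch drum, a plain cylinder of 40 mm diameter with bevelled edges, 24 mm high, 90 g. Origin: its middle. May be absent
- bearing_block: loose aluminium bearing block, 38 by 38 mm (x, y), 22 mm high, 70 g. Origin: its middle. May be absent
- spur_gear: loose steel spur gear lying flat, 41 mm diameter over the teeth, 20 mm high, 100 g. Origin: its middle. May be absent
- flask: loose amber glass conical solvent flask, 0.45 kg, 86 mm wide at the foot, 115 mm high. Its neck flares: bore about 35 mm at 83 mm height (where the neck has a floor), 47 mm at the mouth. Origin: centre of the underside, z up
- flask_mouth (a point): centre of the flask's mouth, level with the rim, 115 mm above the flask's origin
- stopper: loose black rubber stopper, standing on its small end: tapers from 37 mm diameter at the bottom to 50 mm at 36 mm height, then straight to its top at 46 mm; 50 g. Origin: centre of its small end, z up. Seated, its small end is about 25 to 29 mm below the flask's rim
- vent: fixed bench vent, aluminium box 180 mm (its x) by 100 mm (its y), 40 mm high, with a duct r 18 mm leaving its +y side at table level to the left. Origin: centre of the underside, z up. In its top lies a recess with a black grille at the -x end, covered by the shutter
- shutter (a joint): travel in m of the vent's sliding shutter along the vent's +x: 0 closed (over the grille), 0.062 fully open at the end stop; dry friction about 1.5 N holds it where it is left
- shutter_pad (a point): centre of the shutter's top, on its ribbed pad: a flat grey plate 74 mm (vent x) by 65 mm (vent y), flush with the vent's top (40 mm above the table), no handle. It slides when pressed on (about 6 to 15 N) and dragged
- grip_end: upright black handle piece with a red flange, 60 mm wide, 97 mm high, left of the vent. Leave alone
- motor: small steel motor standing upright, 42 mm diameter, 64 mm high with its shaft, beyond the tray and the vent. Leave alone
- driver: screwdriver lying to the right of the gearbox parts. Leave alone
- brush: brush lying beyond the gearbox parts. Leave alone
- screw_dish: small steel dish, 68 mm wide, 22 mm high, on the robot's side of the gearbox parts. Leave alone
- oiler: small white oil bottle, 32 mm wide, 75 mm high, right of the gearbox parts. Leave alone
There are look-alikes about, which are no part of the job. Of the things like the stopper, leave any that is purple or turquoise; of the rest the smaller one is meant.

How it is judged:
On the way:
1. the empty stand is let go and steady: all four feet down in the channel (z of each of foot1, foot2, foot3, foot4 in the frame of tray below 0.006 m and angle between stand's own z axis and vertical below 0.015 rad and contact force between the fingers and stand below 0.1 N and contact force between each of ring_gear, carrier, drum, bearing_block, spur_gear and stand below 0.03 N), for 0.3 s.
At the end, for the whole second after the job is handed in: All four stand feet within 2 mm of the channel floor, stand level; every part at rest on the rack inside the rim, none stacked; stopper over 16 mm down the neck, centred to 5 mm, upright to 0.1 rad in it; flask upright, within 50 mm of its start; shutter open over 56 mm; stand and stopper at rest (z of each of foot1, foot2, foot3, foot4 in the frame of tray below 0.006 m and angle between stand's own z axis and vertical below 0.015 rad and x of ring_gear in the frame of stand between -0.105 and 0.105 m and y of ring_gear in the frame of stand between -0.075 and 0.075 m and z of ring_gear in the frame of stand between 0.055 and 0.075 m and contact force between each of ring_gear, carrier, drum, bearing_block, spur_gear and stand above 0.05 N and linear speed of each of ring_gear, carrier, drum, bearing_block, spur_gear, stand, stopper below 0.02 m/s and x of carrier in the frame of stand between -0.105 and 0.105 m and y of carrier in the frame of stand between -0.075 and 0.075 m and z of carrier in the frame of stand between 0.055 and 0.075 m and x of drum in the frame of stand between -0.105 and 0.105 m and y of drum in the frame of stand between -0.075 and 0.075 m and z of drum in the frame of stand between 0.055 and 0.075 m and x of bearing_block in the frame of stand between -0.105 and 0.105 m and y of bearing_block in the frame of stand between -0.075 and 0.075 m and z of bearing_block in the frame of stand between 0.055 and 0.075 m and x of spur_gear in the frame of stand between -0.105 and 0.105 m and y of spur_gear in the frame of stand between -0.075 and 0.075 m and z of spur_gear in the frame of stand between 0.055 and 0.075 m and z of stopper in the frame of flask_mouth below -0.016 m and horizontal distance between stopper and flask_mouth below 0.005 m and angle between the z axis of stopper and the z axis of flask, either way round below 0.1 rad and angle between flask's own z axis and vertical below 0.05 rad and distance of flask from where it was at the start of the episode below 0.05 m and value of joint shutter above 0.056 m); the robot touches nothing.
It fails at once if the stand is lifted more than 30 mm off the channel floor (z of stand in the frame of tray above 0.034 m).
It fails at once if the flask is tipped over (angle between flask's own z axis and vertical above 0.5 rad).
It fails at once if something that is not part of the job is pushed more than 50 mm (distance of any of grip_end, motor, driver, brush, screw_dish, oiler from where it was at the start of the episode above 0.05 m).
Of ring_gear, carrier, drum, bearing_block, spur_gear only 3 to 5 are there at a start; the rules pass over those that are not, and their reading is None.
At some moment in a run one of ring_gear, carrier, drum, bearing_block, spur_gear may be knocked a few centimetres aside while the robot is not near it.
It also fails if it takes over 210 s, if anything falls off the work surface, if the arm or the gripper's body presses on something with over 40 N, if the wrist force passes 120 N, or if a joint passes its speed limit or range.

## Robot

A 6-joint arm with a two-finger parallel gripper is mounted at the origin on the work surface. World frame = base frame: x ahead of the robot, y to its left, z up, the work surface at z = 0. Lengths are in m, angles in rad, forces in N, time in s.
With the tool pointing down it reaches from about 0.25 to 0.775 m from the base axis. Payload 4 kg.
Tool frame: the origin (TCP) lies between the finger pads; the fingertips stand 8 mm ahead of it and the grasp point (between the pads) lies 11 mm behind it (arm.tip_reach is the z of the fingertips in the tool frame, in m); z points along the fingers, y is the direction in which the jaws open and shut (so a half turn about z gives the same grasp; the last joint's range is limited). The gripper opens to 94 mm and grips with 3 to 60 N. Pads are 16 mm wide; open, the fingers measure 119 mm over their backs; the gripper's body (75 mm by 177 mm) begins 78 mm behind the grasp point.
Start: joints at [-1.243, 0.087, 1.371, -0, 1.684, -0.103], TCP at [0.23, -0.5, 0.214] pointing down, gripper open.
Joint ranges: [-3.1, 3.1], [-0.76, 2.03], [0.27, 2.55], [-1.08, 4.22], [0.17, 2.65], [-2.57, 2.57]. Speed limits (rad/s): [2.79, 2.79, 3.14, 3.14, 3.14, 3.14].

## Interface

Orientations are given as a unit quaternion [x, y, z, w].
In Python, from cell import arm gives the robot as it stands.
- The arm moves only by the tool servo_tool, never from a script. Its argument "steps" is a list of rows, each a list of 7 numbers: the finger opening in mm, from 0 to 94, then the shift along the world's x, y, z in mm, then the turn, a rotation vector about the world's x, y, z in degrees. In form: [[grip, dx, dy, dz, ax, ay, az], ...]. A call has 1 to 8 rows; each row is the pose to reach, as a shift and turn from the pose measured when the call began; what a row does not reach only later rows make up. A row lasts 1/12 s, in which the tool goes at most 41.7 mm and 7.16 degrees, less where a joint would pass 70% of its speed; a pose out of reach is approached as far as the arm can. A call with a gripper value outside its range is refused whole. The fingers move at their own pace and stop on an object; "force" is the grip in N (left out, the last holds). Time passes only in rows, so rows that repeat a pose let the fingers close. It gives the time, the measured TCP pose, the force and the opening at its end, in the units of the state.
- arm.get_state(): the state, without advancing time (a new reading comes with each control period).
- arm.read_camera(name): name is "side" or "top"; returns the picture (384x512x3 uint8, red, green, blue); there is no depth.
- arm.get_calibration(name): a dict with "fx", "fy", "cx", "cy" (pixels), "T" (4x4, takes a point from camera to world coordinates). Camera axes: x right, y up, looking along -z (the intrinsics and any distortion apply to the point x, -y, -z); pixel columns grow to the right and rows downward; lengths in m; the calibration is good to about 2 mm. A picture is of the moment at which its call begins. get_calibration takes no time and is no camera call.
- arm.hand_in(): hands the job in, once; it reports no verdict.
The state is a dict: "time": time; "qpos": joint angles; "dq": joint speeds; "effort": joint torques, N m; "tool_pos": TCP position; "eef_rot": TCP orientation; "force": force on the tool from outside, world axes, zero at the start; "moment": the same for the moment, N m; "gripper_width": finger opening in m.
Only numpy, scipy, OpenCV 4.12 (cv2) and the standard library are available. Lean on these libraries where they do the work, as an engineer would, in place of code of your own. Each camera call takes 0.05 s, during which the arm holds its last target.

## Working session

There is one attempt and no reset: what is moved stays moved. The work goes in short steps, Python scripts to look and compute and a tool call to move; the robot and the scene stay as the last step left them, time stands still between calls to the robot, and variables do not carry over. Pictures are saved under pics/ and viewed, and the job is handed in when it is done.

Besides the shell and the picture viewer there is one more tool, called by a JSON object that holds its "fn" and its "kwargs". servo_tool: Moves the arm, as the interface text tells. Its arguments: {"type":"object","properties":{"steps":{"type":"array","items":{"type":"array","items":{"type":"number"}}},"force":{"type":"number"}},"required":["steps"]}

```bash
mkdir -p pics; ls; python3 - <<'E'
from cell import arm
import cv2
for n in ("side","top"):
    im=arm.read_camera(n); cv2.imwrite(f"pics/{n}0.png",cv2.resize(im[:,:,::-1],(800,600),interpolation=cv2.INTER_CUBIC))
    cv2.imwrite(f"raw_{n}0.png",im[:,:,::-1])
    print(arm.get_calibration(n))
print(arm.get_state(), arm.tip_reach)
E
```

```text
pics
{'fx': 370.9594781104815, 'fy': 370.9594781104815, 'cx': 257.9253613174284, 'cy': 190.24563688496968, 'T': array([[ 0.99327604,  0.04232766, -0.10775469,  0.38510518],
       [-0.11429692,  0.50654925, -0.8546017 , -0.922176  ],
       [ 0.01840977,  0.86117143,  0.50798116,  0.62732002],
       [ 0.        ,  0.        ,  0.        ,  1.        ]])}
{'fx': 466.8479662456632, 'fy': 466.8479662456632, 'cx': 258.4055449474437, 'cy': 189.42608605372604, 'T': array([[-0.00358017,  0.99479853, -0.10179912,  0.33365034],
       [-0.99984145, -0.00533673, -0.01698802, -0.03221901],
       [-0.01744293,  0.10172216,  0.99465992,  1.52670348],
       [ 0.        ,  0.        ,  0.        ,  1.        ]])}
{'time': 0.1, 'qpos': array([-1.24309419e+00,  8.78959588e-02,  1.37208744e+00, -1.73712669e-05,
        1.68360893e+00, -1.03118909e-01]), 'dq': array([-7.13244636e-04,  1.58738786e-05, -4.02893661e-03,  6.38001685e-04,
        2.00784177e-03,  7.70851590e-04]), 'effort': array([ 2.96579936e-03, -3.41251123e+01, -3.03302693e+01,  7.21321860e-02,
        3.04174621e-02, -1.03072914e-04]), 'tool_pos': array([ 0.22951557, -0.49929641,  0.21242105]), 'eef_rot': array([ 9.76888447e-01,  2.13747428e-01, -1.20614253e-04, -9.92570162e-04]), 'force': array([ 0.37092986, -0.0330088 , -0.32851207]), 'moment': array([0.04902621, 0.01419386, 0.00246813]), 'gripper_width': 0.09399712557181562} 0.008
```

View pics/side0.png

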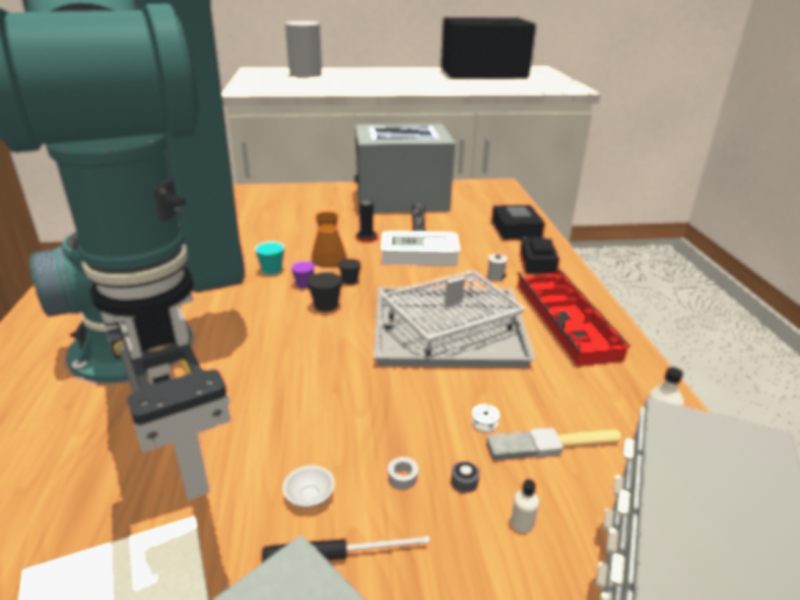

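View pics/top0.png

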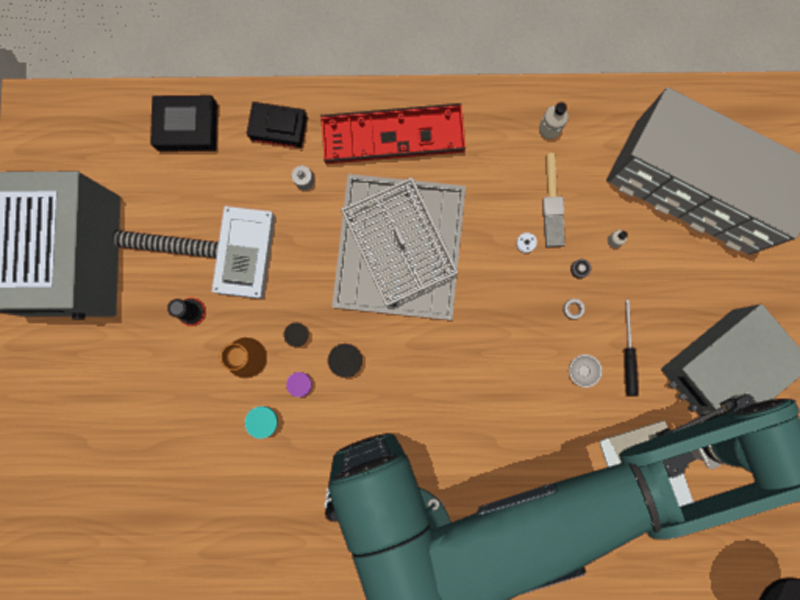

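```bash
cat > h.py <<'E'
import numpy as np, cv2
from cell import arm
def px2w(cam,u,v,z):
    c=arm.get_calibration(cam); T=c["T"]
    d=np.array([(u-c["cx"])/c["fx"],-(v-c["cy"])/c["fy"],-1.0])
    d=T[:3,:3]@d; o=T[:3,3]; s=(z-o[2])/d[2]; return o+s*d
def w2px(cam,P):
    c=arm.get_calibration(cam); T=c["T"]; p=T[:3,:3].T@(np.atleast_2d(P)-T[:3,3]).T
    return np.stack([c["cx"]+c["fx"]*p[0]/-p[2], c["cy"]-c["fy"]*p[1]/-p[2]],1)
def crop(im,x0,y0,x1,y1,s,name):
    cv2.imwrite(name,cv2.resize(im[y0:y1,x0:x1],None,fx=s,fy=s,interpolation=cv2.INTER_CUBIC))
E
python3 - <<'E'
from h import *
t=cv2.imread("raw_top0.png"); s=cv2.imread("raw_side0.png")
crop(t,200,105,310,215,5,"pics/t_tray.png")
crop(t,310,130,420,270,4,"pics/t_parts.png")
crop(t,95,120,245,290,4,"pics/t_left.png")
E
```

```text
(no output)
```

View pics/t_tray.png

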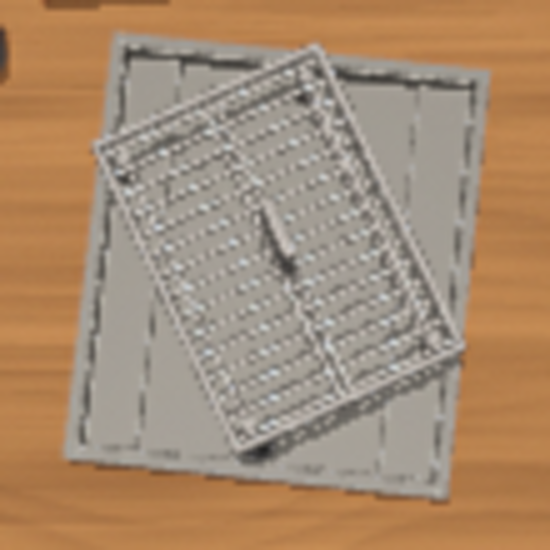

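View pics/t_parts.png

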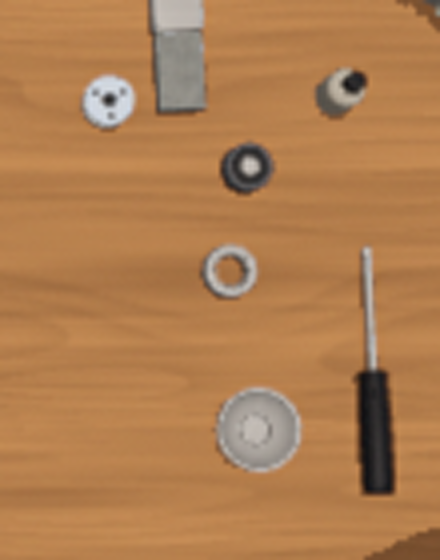

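View pics/t_left.png

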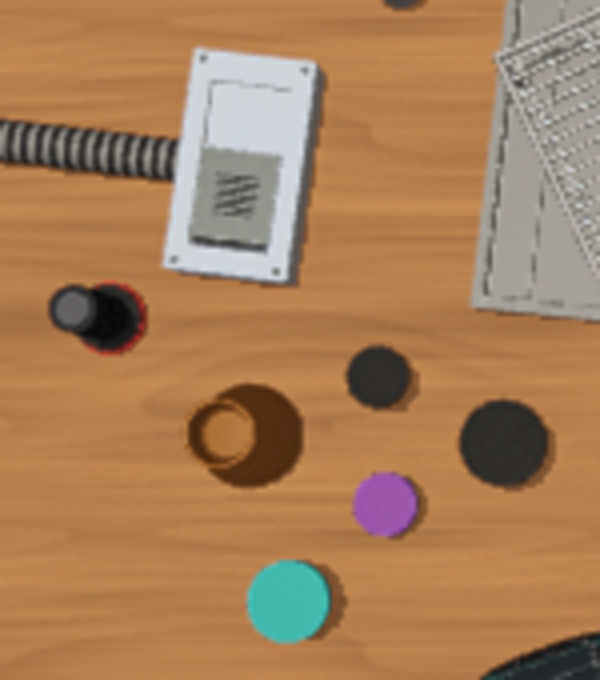

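```bash
python3 - <<'E'
from h import *
from scipy.optimize import least_squares
from scipy.spatial.transform import Rotation as R
def c2p(p,o,s): p=np.array(p,float); return (p+0.5)/s-0.5+np.array(o)
# tray
tc=c2p([[113,34],[491,72],[447,500],[66,460]],(200,105),5)
W=np.array([px2w("top",u,v,0.022) for u,v in tc]); print("tray corners",W[:,:2].round(4)); 
ct=W.mean(0); d=(W[0]+W[1]-W[2]-W[3]); print("tray c",ct[:2].round(4),"yaw",np.arctan2(d[1],d[0]), np.linalg.norm(W[0]-W[3]),np.linalg.norm(W[0]-W[1]))
# stand rim corners order: (+x,+y) is left top (97,147); (+x,-y) (315,45); (-x,-y)(462,348); (-x,+y)(240,452)
sc=c2p([[97,147],[315,45],[462,348],[240,452],[263,203],[290,262]],(200,105),5)
M=np.array([[.11,.08,.057],[.11,-.08,.057],[-.11,-.08,.057],[-.11,.08,.057],[.02,0,.105],[-.02,0,.105]])
def f(p):
    P=R.from_euler("ZYX",p[3:]).apply(M)+p[:3]
    return (w2px("top",P)-sc).ravel()
def g(p): return np.r_[f(p),(p[2]-0.009)*200,p[4]*5,p[5]*5]
r=least_squares(g,[ct[0],ct[1],.008,.44,0,0]); print("stand",r.x.round(4),"res",f(r.x).round(2))
F=R.from_euler("ZYX",r.x[3:]).apply(np.array([[.095,.065,0],[-.095,.065,0],[-.095,-.065,0],[.095,-.065,0]]))+r.x[:3]; print(F.round(4))
print("tab top", (R.from_euler("ZYX",r.x[3:]).apply([0,0,.105])+r.x[:3]).round(4))
# parts
for n,p,z in [("carrier",(109,101),.022),("drum",(249,166),.024),("ring",(230,271),.020),("oiler",(350,85),.075),("dish",(258,430),.022)]:
    u,v=c2p(p,(310,130),4); print(n,px2w("top",u,v,z)[:2].round(4))
for n,p,z in [("stopper",(379,377),.046),("flask_mouth",(221,433),.115),("flask_foot",(250,436),.0),("grip_top",(73,309),.097),("purple",(386,505),.04),("big",(504,443),.06),("ventTL",(196,48),.04),("ventTR",(317,62),.04),("ventBR",(290,284),.04),("ventBL",(163,267),.04),("shTL",(202,147),.04),("shTR",(282,155),.04),("shBR",(268,252),.04),("shBL",(190,240),.04),("rec_top_L",(212,80),.04),("rec_top_R",(291,90),.04)]:
    u,v=c2p(p,(95,120),4); print(n,px2w("top",u,v,z)[:2].round(4))
E
```

```text
tray corners [[ 0.7472  0.1121]
 [ 0.7196 -0.1368]
 [ 0.4379 -0.1051]
 [ 0.4651  0.1414]]
tray c [0.5925 0.0029] yaw -0.1078848762001591 0.2836674769633264 0.25045541474894245
stand [0.5948 0.0026 0.0066 0.4365 0.0248 0.0144] res [-1.03  0.03  0.63 -0.42  0.99  0.1  -0.57  0.82 -0.07 -0.14  0.05 -0.41]
[[ 0.6534  0.1017  0.0052]
 [ 0.4813  0.0214  0.0099]
 [ 0.5362 -0.0964  0.008 ]
 [ 0.7084 -0.0161  0.0033]]
tab top [0.5978 0.0024 0.1116]
carrier [ 0.5993 -0.2624]
drum [ 0.545  -0.3739]
ring [ 0.4602 -0.3572]
oiler [ 0.6014 -0.443 ]
dish [ 0.3326 -0.3755]
stopper [0.4082 0.2129]
flask_mouth [0.3629 0.3209]
flask_foot [0.3627 0.3258]
grip_top [0.4592 0.4421]
purple [0.3071 0.2072]
big [0.3554 0.1117]
ventTL [0.677  0.3664]
ventTR [0.6647 0.2674]
ventBR [0.4835 0.2864]
ventBL [0.4978 0.3892]
shTL [0.5954 0.3597]
shTR [0.5884 0.2946]
shBR [0.5095 0.3046]
shBL [0.5196 0.3678]
rec_top_L [0.6505 0.3527]
rec_top_R [0.6418 0.2882]
```

{"fn": "servo_tool", "kwargs": {"steps": [[40, 368, 501, -40, 0, 0, 0], [40, 368, 501, -40, 0, 0, 0], [40, 368, 501, -40, 0, 0, 0], [40, 368, 501, -40, 0, 0, 0], [40, 368, 501, -40, 0, 0, 0], [40, 368, 501, -40, 0, 0, 0], [40, 368, 501, -40, 0, 0, 0], [40, 368, 501, -40, 0, 0, 0]], "force": 10}}

```text
time: 0.77
tool_pos: [0.4269, -0.2296, 0.191]
eef_rot: [0.977, 0.214, -0.0, -0.001]
force: [0.7, -0.6, 0.5]
gripper_width: 0.0441
```

{"fn": "servo_tool", "kwargs": {"steps": [[40, 171, 232, -30, 0, 0, 0], [40, 171, 232, -30, 0, 0, 0], [40, 171, 232, -30, 0, 0, 0], [40, 171, 232, -30, 0, 0, 0], [40, 171, 232, -30, 0, 0, 0], [40, 171, 232, -30, 0, 0, 0], [40, 171, 232, -30, 0, 0, 0], [40, 171, 232, -30, 0, 0, 0]]}}

```text
time: 1.43
tool_pos: [0.5997, 0.0088, 0.158]
eef_rot: [0.976, 0.217, -0.001, -0.003]
force: [-1.4, -1.1, 0.3]
gripper_width: 0.0399
```

```bash
python3 - <<'E'
from h import *
for n in ("side","top"):
    im=arm.read_camera(n)[:,:,::-1]; cv2.imwrite(f"raw_{n}1.png",im)
    if n=="side": crop(im,210,130,370,250,5,"pics/s1.png")
s=arm.get_state(); print(s["tool_pos"],s["qpos"],s["time"])
E
```

```text
[0.5977135  0.0038336  0.15934707] [-8.92954921e-02  2.12220708e-01  1.33631190e+00  1.51979561e-03
  1.59744118e+00  1.04795515e+00] 1.5333
```

View pics/s1.png

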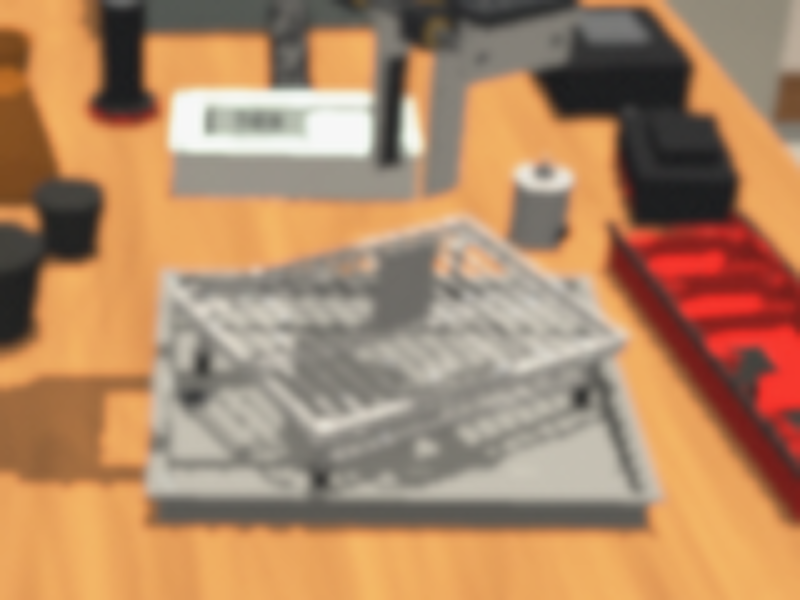

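{"fn": "servo_tool", "kwargs": {"steps": [[40, 0, -1, -40, 0, 0, 0], [40, 0, -1, -69, 0, 0, 0], [40, 0, -1, -69, 0, 0, 0], [20, 0, -1, -69, 0, 0, 0], [5, 0, -1, -69, 0, 0, 0], [0, 0, -1, -69, 0, 0, 0], [0, 0, -1, -69, 0, 0, 0], [0, 0, -1, -69, 0, 0, 0]], "force": 8}}

```text
time: 2.2
tool_pos: [0.5989, 0.0024, 0.0927]
eef_rot: [0.977, 0.215, -0.0, -0.001]
force: [-0.8, -1.5, 0.4]
gripper_width: 0.0099
```

```bash
python3 - <<'E'
from h import *
im=arm.read_camera("side")[:,:,::-1]; crop(im,210,130,370,250,5,"pics/s2.png")
from scipy.spatial.transform import Rotation as R
s=arm.get_state(); print(s["tool_pos"],s["force"],s["moment"],s["gripper_width"], R.from_quat(s["eef_rot"]).as_matrix()[:,1])
E
```

```text
[0.5985173  0.00249882 0.09242607] [-1.53405486 -1.0189115   4.6112261 ] [ 0.05472783  0.30703573 -0.03286727] 0.008288951739417154 [ 0.41991405 -0.90756184 -0.00192599]
```

View pics/s2.png

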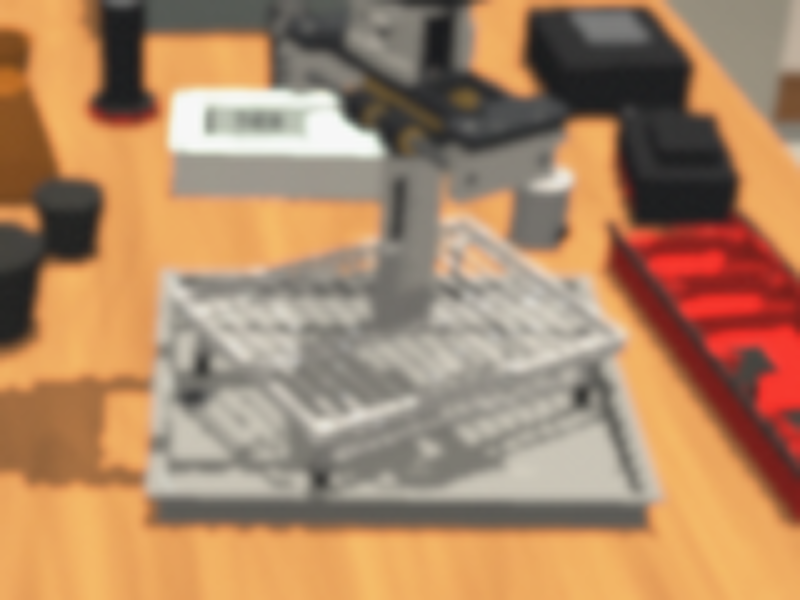

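{"fn": "servo_tool", "kwargs": {"steps": [[0, 0, 0, 0, 0, 0, -4], [0, 0, 0, 0, 0, 0, -8], [0, -1, 0, 0, 0, 0, -12], [0, -2, 0, 0, 0, 0, -16], [0, -3, 0, 0, 0, 0, -20], [0, -3, 0, 0, 0, 0, -24], [0, -3, 0, -2, 0, 0, -28], [0, -3, 0, -3, 0, 0, -31]]}}

```text
time: 2.92
tool_pos: [0.5969, 0.0023, 0.0924]
eef_rot: [0.998, -0.055, 0.002, -0.001]
force: [-1.1, -0.3, 8.6]
gripper_width: 0.0154
```

{"fn": "servo_tool", "kwargs": {"steps": [[0, 0, 0, -2, 0, 0, 0], [0, 0, 0, -3, 0, 0, 0]]}}

```text
time: 3.08
tool_pos: [0.5976, 0.0019, 0.0923]
eef_rot: [0.999, -0.054, 0.003, -0.0]
force: [-2.1, -2.1, 12.0]
gripper_width: 0.0157
```

```bash
python3 - <<'E'
from h import *
im=arm.read_camera("side")[:,:,::-1]; crop(im,210,130,370,250,5,"pics/s3.png")
im=arm.read_camera("top")[:,:,::-1]; crop(im,200,105,310,215,5,"pics/t3.png")
from scipy.spatial.transform import Rotation as R
s=arm.get_state(); print(s["tool_pos"],s["force"],s["moment"],s["gripper_width"], R.from_quat(s["eef_rot"]).as_matrix()[:,1],s["qpos"])
E
```

```text
[0.59766826 0.00191549 0.09240155] [-3.78201372 -0.67534955  7.83967682] [-0.07960821  0.68254948  0.27216251] 0.01535094035605561 [-1.08260024e-01 -9.94122435e-01 -5.93334213e-04] [-9.19144192e-02  2.39507553e-01  1.43881143e+00  4.83033212e-04
  1.45641816e+00  1.58730309e+00]
```

View pics/s3.png

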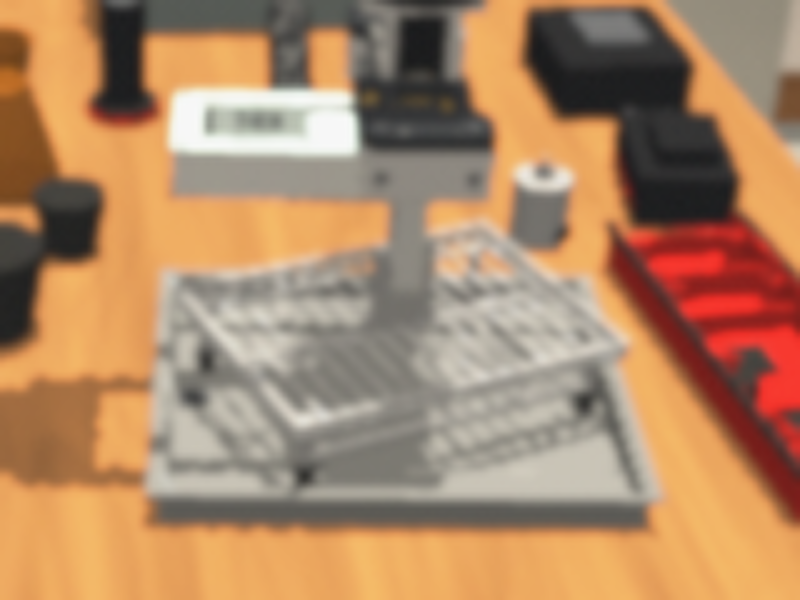

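View pics/t3.png

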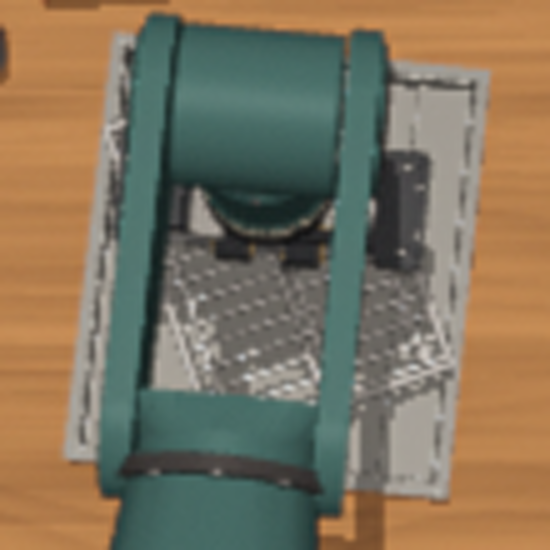

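{"fn": "servo_tool", "kwargs": {"steps": [[0, 0, 0, 0, 0, 0, 0], [0, 0, 0, 0, 0, 0, 0], [0, 0, 0, 0, 0, 0, 0], [0, 0, 0, 0, 0, 0, 0]], "force": 45}}

```text
time: 3.52
tool_pos: [0.5966, 0.0021, 0.0906]
eef_rot: [0.999, -0.054, 0.002, -0.0]
force: [-0.4, 0.2, -4.9]
gripper_width: 0.0077
```

```bash
python3 - <<'E'
from h import *
im=arm.read_camera("side")[:,:,::-1]; crop(im,210,130,370,250,5,"pics/s4.png")
from scipy.spatial.transform import Rotation as R
s=arm.get_state(); print(s["tool_pos"],s["force"],s["moment"],s["gripper_width"], R.from_quat(s["eef_rot"]).as_matrix()[:,1],s["qpos"])
E
```

```text
[0.59667209 0.0020873  0.09062371] [ 1.0915662   0.04058729 -4.63441373] [0.06128502 0.04275988 0.3339566 ] 0.007744734897328643 [-1.08473887e-01 -9.94099027e-01 -7.35365105e-04] [-9.18924019e-02  2.40902612e-01  1.44075711e+00  6.78609722e-04
  1.45628355e+00  1.58751673e+00]
```

View pics/s4.png

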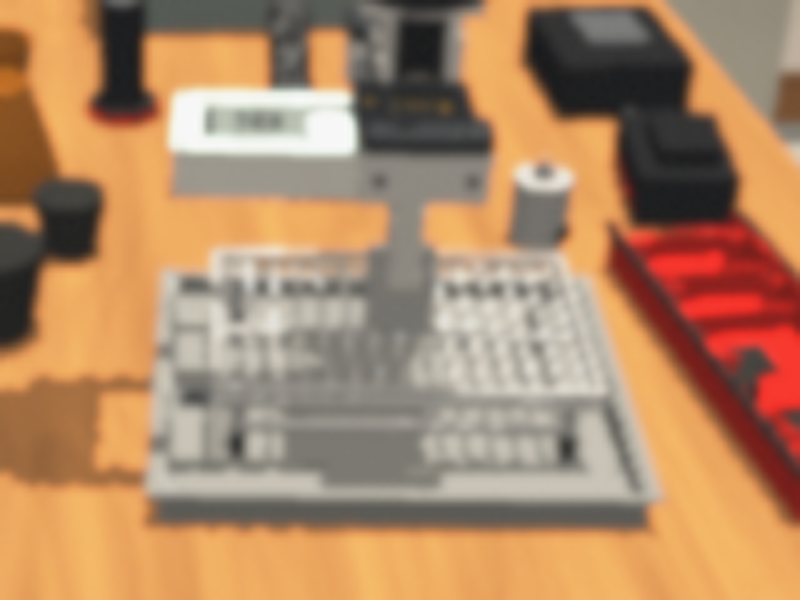

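{"fn": "servo_tool", "kwargs": {"steps": [[10, 0, 0, 0, 0, 0, 0], [20, 0, 0, 0, 0, 0, 0], [30, 0, 0, 0, 0, 0, 0], [30, 0, 0, 5, 0, 0, 0], [30, 0, 0, 30, 0, 0, 0], [30, 0, 0, 60, 0, 0, 0], [30, -20, 60, 90, 0, 0, 0], [30, -40, 100, 90, 0, 0, 0]]}}

```text
time: 4.23
tool_pos: [0.5711, 0.0745, 0.1808]
eef_rot: [0.998, -0.057, 0.006, -0.001]
force: [0.5, 0.1, -0.4]
gripper_width: 0.0299
```

{"fn": "servo_tool", "kwargs": {"steps": [[60, -80, 60, 60, 0, 0, 0], [60, -140, 120, 60, 0, 0, 0], [60, -200, 120, 60, 0, 0, 0], [60, -200, 120, 60, 0, 0, 0], [60, -200, 120, 60, 0, 0, 0], [60, -200, 120, 60, 0, 0, 0]]}}

```text
time: 4.73
tool_pos: [0.3691, 0.1954, 0.2427]
eef_rot: [0.998, -0.056, 0.008, -0.001]
force: [-0.2, 1.3, 0.1]
gripper_width: 0.0601
```

```bash
python3 - <<'E'
from h import *
im=arm.read_camera("side")[:,:,::-1]; crop(im,210,130,370,250,5,"pics/s5.png")
im=arm.read_camera("top")[:,:,::-1]; cv2.imwrite("raw_top5.png",im);crop(im,200,105,310,215,5,"pics/t5.png")
s=arm.get_state(); print(s["tool_pos"],s["time"],s["qpos"],s["gripper_width"])
E
```

```text
[0.36874638 0.19661431 0.24434581] 4.8333 [ 0.35623284 -0.22923834  1.60696959 -0.00275175  1.74530447  2.03443052] 0.05986531979660586
```

View pics/s5.png

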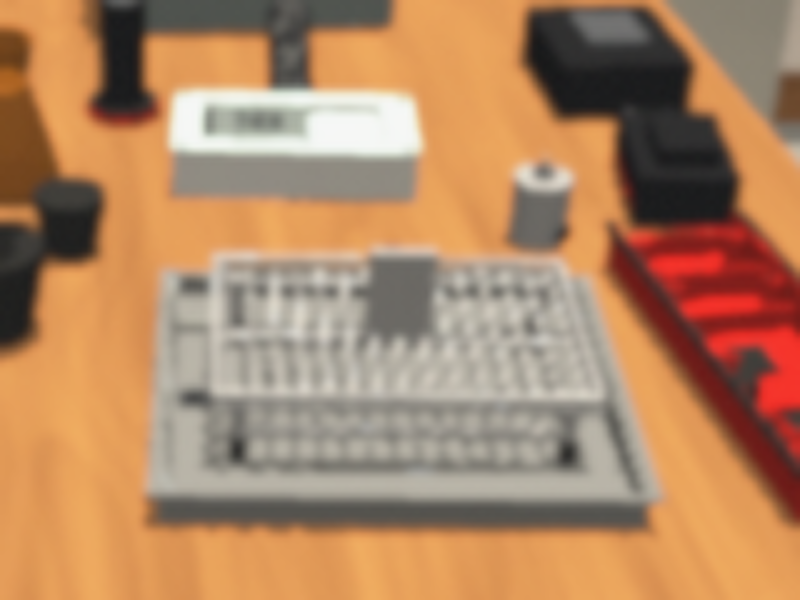

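View pics/t5.png

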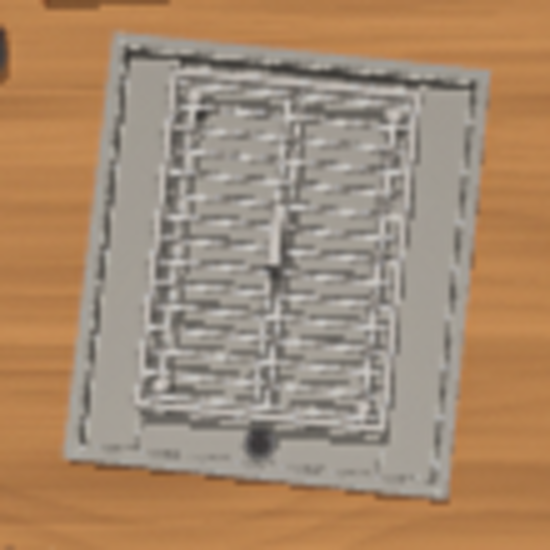

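```bash
python3 - <<'E'
from h import *
from scipy.optimize import least_squares
from scipy.spatial.transform import Rotation as R
def c2p(p,o,s): p=np.array(p,float); return (p+0.5)/s-0.5+np.array(o)
# order (+x+y),(+x-y),(-x-y),(-x+y)
sc=c2p([[177,66],[420,97],[383,438],[140,402]],(200,105),5)
# side: image right=+x, far=+y ; (+x,+y)=(562,262),(+x-y)=(609,400),(-x,-y)=(212,396),(-x,+y)=(213,256); tab top (+x)(437,250),(-x)(372,250)
ss=c2p([[562,261],[609,400],[211,397],[212,256],[438,250],[371,249]],(210,130),5)
M=np.array([[.11,.08,.057],[.11,-.08,.057],[-.11,-.08,.057],[-.11,.08,.057],[.02,0,.105],[-.02,0,.105]])
def f(p):
    P=R.from_euler("ZYX",p[3:]).apply(M)+p[:3]
    return np.r_[(w2px("top",P[:4])-sc).ravel(),(w2px("side",P)-ss).ravel()]
r=least_squares(f,[.595,.003,.005,-.1,0,0]); print(r.x.round(4),f(r.x).round(1))
F=R.from_euler("ZYX",r.x[3:]).apply(np.array([[.095,.065,0],[-.095,.065,0],[-.095,-.065,0],[.095,-.065,0]]))+r.x[:3]; print(F.round(4))
E
```

```text
[ 0.5959  0.0012  0.0032 -0.1163 -0.0051 -0.0011] [-0.3  0.3  0.7 -0.6  0.6 -0.8 -1.   0.9  0.4 -0.3 -0.5 -0.1 -0.  -0.4
  0.6 -0.2 -0.1  0.5 -0.4  0.5]
[[ 0.6978  0.0548  0.0036]
 [ 0.5091  0.0768  0.0026]
 [ 0.494  -0.0523  0.0028]
 [ 0.6827 -0.0743  0.0037]]
```

```bash
python3 - <<'E'
from h import *
im=cv2.imread("raw_side0.png")
def circ(x,y,z,r):
    a=np.linspace(0,2*np.pi,60,endpoint=False); return np.c_[x+r*np.cos(a),y+r*np.sin(a),np.full(60,z)]
big=cv2.resize(im[125:215,150:300],None,fx=5,fy=5,interpolation=cv2.INTER_CUBIC)
for C in [circ(.363,.321,.115,.026),circ(.363,.323,0,.043),circ(.4082,.2129,.046,.025),circ(.4082,.2129,0,.0185)]:
    for u,v in w2px("side",C): cv2.circle(big,(int((u-150+.5)*5),int((v-125+.5)*5)),1,(0,255,0),-1)
cv2.imwrite("pics/ov.png",big)
t=cv2.imread("raw_top0.png"); big=cv2.resize(t[200:245,135:215],None,fx=8,fy=8,interpolation=cv2.INTER_CUBIC)
for C in [circ(.363,.321,.115,.026),circ(.363,.323,0,.043),circ(.4082,.2129,.046,.025)]:
    for u,v in w2px("top",C): cv2.circle(big,(int((u-135+.5)*8),int((v-200+.5)*8)),1,(0,255,0),-1)
cv2.imwrite("pics/ovt.png",big)
E
```

```text
(no output)
```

View pics/ov.png

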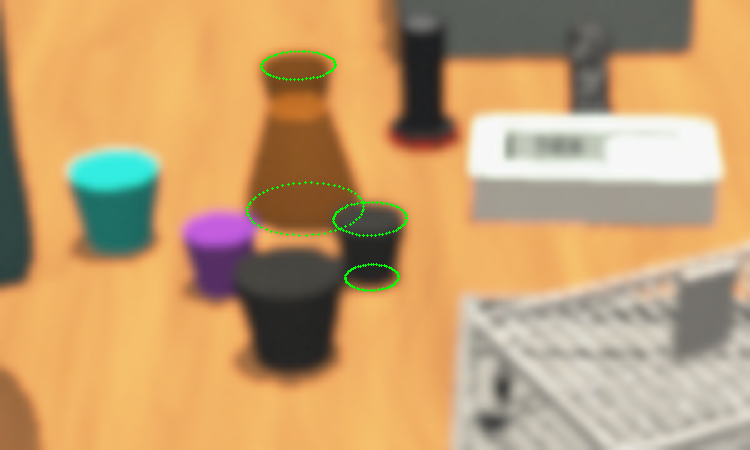

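View pics/ovt.png

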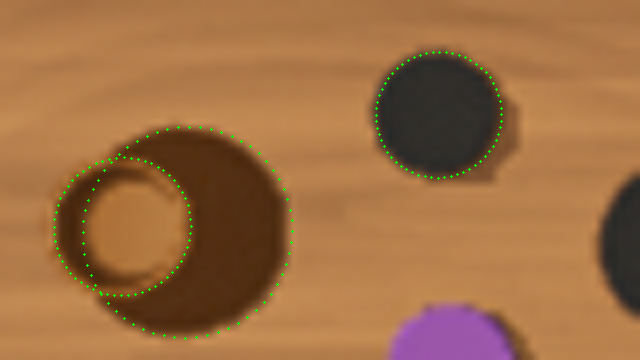

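{"fn": "servo_tool", "kwargs": {"steps": [[80, 38, 16, 0, 0, 0, 0], [80, 38, 16, -60, 0, 0, 0], [80, 38, 16, -110, 0, 0, 0], [80, 38, 16, -150, 0, 0, 0], [80, 38, 16, -170, 0, 0, 0], [80, 38, 16, -170, 0, 0, 0], [80, 38, 16, -170, 0, 0, 0]], "force": 25}}

```text
time: 5.42
tool_pos: [0.4052, 0.2114, 0.0719]
eef_rot: [0.999, -0.054, 0.006, -0.001]
force: [0.3, -0.7, -0.2]
gripper_width: 0.0797
```

```bash
python3 - <<'E'
from h import *
im=arm.read_camera("side")[:,:,::-1]; crop(im,150,110,300,220,5,"pics/s6.png")
from scipy.spatial.transform import Rotation as R
s=arm.get_state(); print(s["tool_pos"],s["force"],s["qpos"]); print(R.from_quat(s["eef_rot"]).as_matrix())
E
```

```text
[0.40767943 0.21240281 0.07519875] [0.07810457 0.84722041 0.84736814] [ 0.35913156 -0.05794762  1.797209   -0.00306425  1.38340237  2.03905618]
[[ 0.99393894 -0.10831775  0.01877906]
 [-0.10840765 -0.99409913  0.00383412]
 [ 0.01825294 -0.00584668 -0.99981631]]
```

View pics/s6.png

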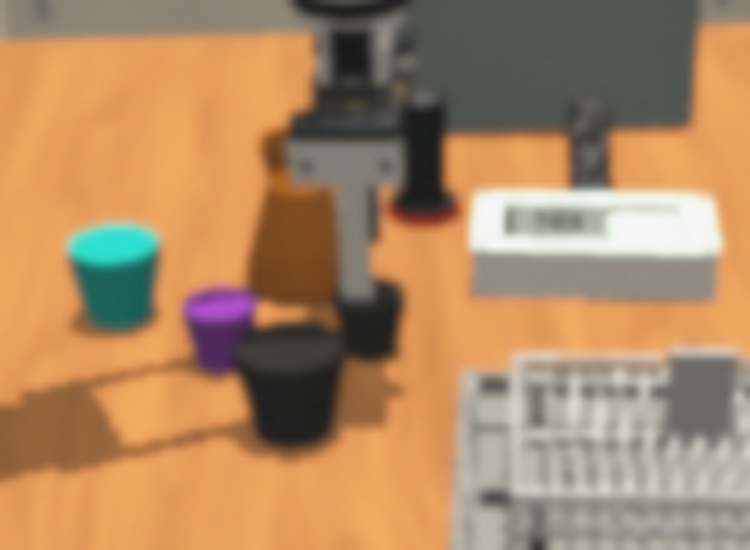

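{"fn": "servo_tool", "kwargs": {"steps": [[80, 0, 0, -15, -0.2, 1.1, 0], [80, 0, 0, -33, -0.2, 1.1, 0], [80, 0, 0, -33, -0.2, 1.1, 0], [60, 0, 0, -33, -0.2, 1.1, 0], [45, 0, 0, -33, -0.2, 1.1, 0], [40, 0, 0, -33, -0.2, 1.1, 0], [40, 0, 0, -33, -0.2, 1.1, 0], [40, 0, 0, -33, -0.2, 1.1, 0]], "force": 25}}

```text
time: 6.13
tool_pos: [0.4084, 0.2128, 0.0434]
eef_rot: [0.999, -0.054, 0.001, -0.001]
force: [0.0, 1.3, 1.7]
gripper_width: 0.0504
```

{"fn": "servo_tool", "kwargs": {"steps": [[40, 0, 0, 20, 0, 0, 0], [40, 0, 0, 60, 0, 0, 0], [40, 0, 0, 100, 0, 0, 0], [40, 0, 0, 130, 0, 0, 0], [40, 0, 0, 130, 0, 0, 0]]}}

```text
time: 6.55
tool_pos: [0.4122, 0.2143, 0.1817]
eef_rot: [0.998, -0.054, 0.008, -0.004]
force: [1.4, 0.5, -0.3]
gripper_width: 0.0495
```

```bash
python3 - <<'E'
from h import *
im=arm.read_camera("side")[:,:,::-1]; crop(im,150,80,300,190,5,"pics/s7.png")
from scipy.spatial.transform import Rotation as R
s=arm.get_state(); print(s["tool_pos"],s["force"],s["gripper_width"]); print(R.from_quat(s["eef_rot"]).as_matrix())
E
```

```text
[0.410745   0.21373254 0.17811903] [-0.18043266  0.9949986  -0.82948532] 0.049366884502120616
[[ 0.99408088 -0.10812382  0.01060432]
 [-0.108178   -0.99412055  0.00467441]
 [ 0.01003655 -0.0057939  -0.99993285]]
```

View pics/s7.png

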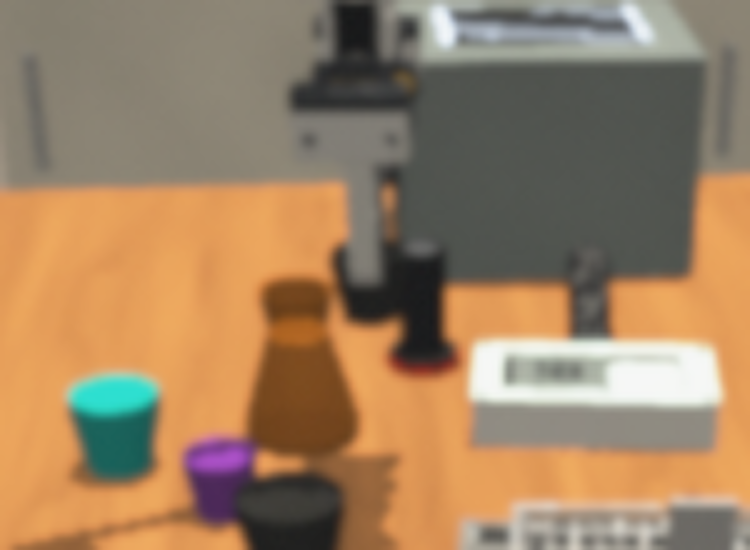

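{"fn": "servo_tool", "kwargs": {"steps": [[40, -16, 36, 0, -0.2, 0.6, 0], [40, -32, 72, 0, -0.2, 0.6, 0], [40, -48, 107, 0, -0.2, 0.6, 0], [40, -48, 107, 0, -0.2, 0.6, 0], [40, -48, 107, 0, -0.2, 0.6, 0], [40, -48, 107, 0, -0.2, 0.6, 0]]}}

```text
time: 7.1
tool_pos: [0.3621, 0.3201, 0.1765]
eef_rot: [0.999, -0.054, -0.001, 0.001]
force: [1.0, 0.6, -1.0]
gripper_width: 0.049
```

```bash
python3 - <<'E'
from h import *
im=arm.read_camera("side")[:,:,::-1]; crop(im,150,80,300,190,5,"pics/s8.png")
from scipy.spatial.transform import Rotation as R
s=arm.get_state(); print(s["tool_pos"],s["force"],s["gripper_width"],s["time"]); print(R.from_quat(s["eef_rot"]).as_matrix())
E
```

```text
[0.3625463  0.31972685 0.17687783] [ 0.28574085 -0.93165109 -0.91829016] 0.04959775581711453 7.15
[[ 9.94062587e-01 -1.08799940e-01 -1.46481630e-03]
 [-1.08800968e-01 -9.94063347e-01 -6.41488022e-04]
 [-1.38632633e-03  7.97052674e-04 -9.99998721e-01]]
```

View pics/s8.png

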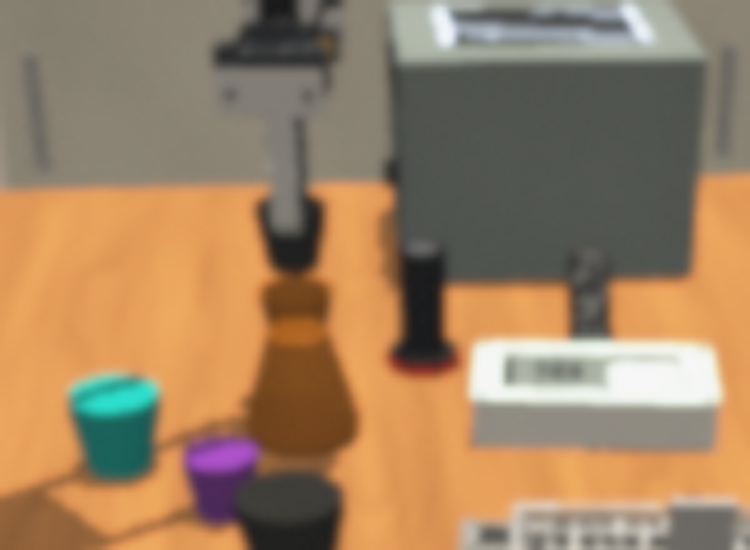

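{"fn": "servo_tool", "kwargs": {"steps": [[40, 2, 1, -10, 0, 0, 0], [40, 2, 1, -20, 0, 0, 0], [40, 2, 1, -26, 0, 0, 0], [40, 2, 1, -32, 0, 0, 0], [40, 2, 1, -38, 0, 0, 0], [40, 2, 1, -42, 0, 0, 0], [40, 2, 1, -42, 0, 0, 0]]}}

```text
time: 7.73
tool_pos: [0.3641, 0.3205, 0.1338]
eef_rot: [0.999, -0.054, -0.001, 0.001]
force: [0.2, 1.3, -1.2]
gripper_width: 0.0493
```

```bash
python3 - <<'E'
from h import *
im=arm.read_camera("side")[:,:,::-1]; crop(im,150,80,300,190,5,"pics/s9.png")
s=arm.get_state(); print(s["tool_pos"],s["force"],s["moment"],s["gripper_width"],s["time"])
E
```

```text
[0.36416622 0.32058406 0.13415083] [-1.01845196  1.37541546  0.16923004] [ 0.3026288   0.16812181 -0.05261691] 0.049780830852496905 7.7833
```

View pics/s9.png

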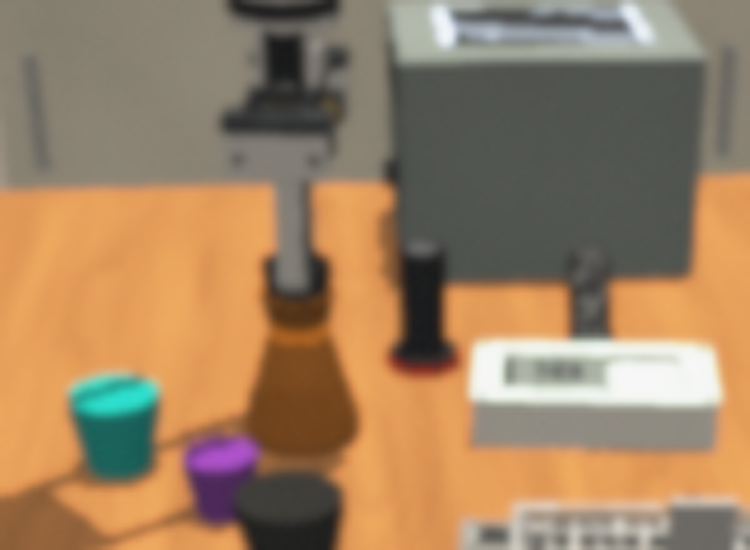

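{"fn": "servo_tool", "kwargs": {"steps": [[40, 0, 0, -3, 0, 0, 0], [40, 0, 0, -5, 0, 0, 0], [40, 0, 0, -6, 0, 0, 0], [40, 0, 0, -6, 0, 0, 0]]}}

```text
time: 8.12
tool_pos: [0.3646, 0.3218, 0.1307]
eef_rot: [0.999, -0.054, -0.0, -0.001]
force: [-3.1, 1.7, 8.1]
gripper_width: 0.0494
```

{"fn": "servo_tool", "kwargs": {"steps": [[40, 0, 0, -2, 0, 0, 0], [52, 0, 0, -1, 0, 0, 0], [60, 0, 0, 0, 0, 0, 0], [66, 0, 0, 0, 0, 0, 0], [66, 0, 0, 20, 0, 0, 0], [66, 0, 0, 50, 0, 0, 0], [66, 0, 0, 80, 0, 0, 0], [66, 0, 0, 80, 0, 0, 0]]}}

```text
time: 8.78
tool_pos: [0.3673, 0.3231, 0.2171]
eef_rot: [0.999, -0.054, 0.005, -0.004]
force: [-0.0, 0.3, 0.4]
gripper_width: 0.066
```

```bash
python3 - <<'E'
from h import *
im=arm.read_camera("side")[:,:,::-1]; crop(im,150,80,300,190,5,"pics/s10.png")
from scipy.spatial.transform import Rotation as R
s=arm.get_state(); print(s["tool_pos"],s["force"],s["qpos"],s["gripper_width"],s["time"]); print(R.from_quat(s["eef_rot"]).as_matrix())
E
```

```text
[0.36653007 0.32258192 0.21425602] [ 0.38597255  0.28551804 -0.60093889] [ 6.04796832e-01 -5.77217683e-02  1.51605575e+00  1.04003353e-03
  1.67481955e+00  2.28456292e+00] 0.06601238278836148 8.8333
[[ 0.99406276 -0.1086225   0.00635388]
 [-0.10865865 -0.99406307  0.00564928]
 [ 0.00570252 -0.00630614 -0.99996386]]
```

View pics/s10.png

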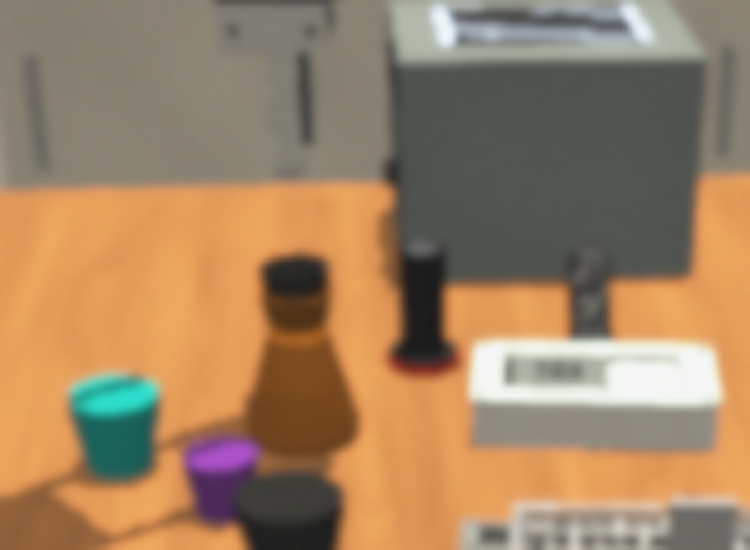

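{"fn": "servo_tool", "kwargs": {"steps": [[0, 40, 2, -10, -0.3, 0.3, 0], [0, 80, 4, -30, -0.3, 0.3, 0], [0, 120, 6, -60, -0.3, 0.3, 0], [0, 160, 8, -100, -0.3, 0.3, 0], [0, 187, 9, -130, -0.3, 0.3, 0], [0, 187, 9, -154, -0.3, 0.3, 0], [0, 187, 9, -154, -0.3, 0.3, 0], [0, 187, 9, -154, -0.3, 0.3, 0]]}}

```text
time: 9.5
tool_pos: [0.5508, 0.3295, 0.054]
eef_rot: [0.998, -0.055, -0.005, 0.003]
force: [-0.2, -0.0, -0.2]
gripper_width: 0.0161
```

```bash
python3 - <<'E'
from h import *
im=arm.read_camera("side")[:,:,::-1]; crop(im,200,110,330,200,6,"pics/s11.png")
s=arm.get_state(); print(s["tool_pos"],s["eef_rot"],s["force"],s["gripper_width"],s["time"])
E
```

```text
[0.5519611  0.33068796 0.05786668] [ 0.9985077  -0.05456751 -0.00186842  0.00112906] [0.08651291 0.04845669 0.63795522] 0.012431543140354183 9.55
```

View pics/s11.png

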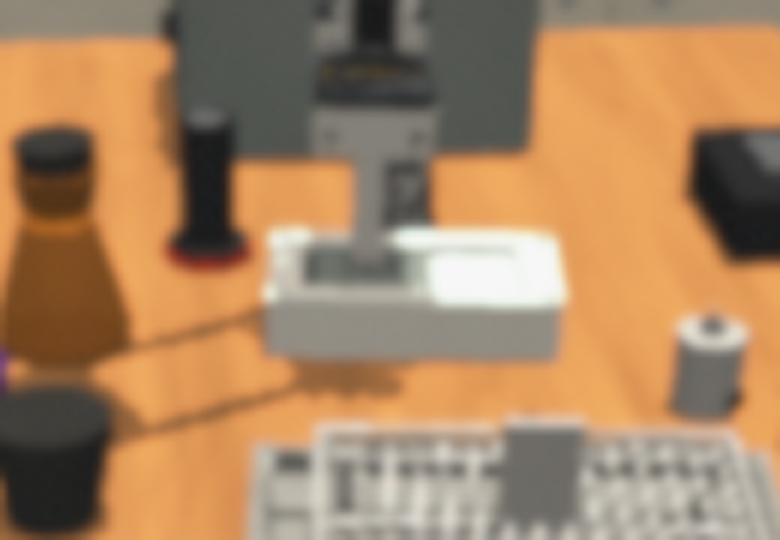

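{"fn": "servo_tool", "kwargs": {"steps": [[0, 0, 0, -4, 0, 0, 0], [0, 0, 0, -8, 0, 0, 0], [0, 0, 0, -10, 0, 0, 0], [0, 0, 0, -11, 0, 0, 0], [0, 0, 0, -12, 0, 0, 0], [0, 0, 0, -12, 0, 0, 0]]}}

```text
time: 10.05
tool_pos: [0.5523, 0.3311, 0.0483]
eef_rot: [0.999, -0.054, -0.001, 0.001]
force: [-1.7, -1.2, 4.7]
gripper_width: 0.0004
```

{"fn": "servo_tool", "kwargs": {"steps": [[0, 0, 0, -5, 0, 0, 0], [0, 6, -1, -6, 0, 0, 0], [0, 16, -2, -6, 0, 0, 0], [0, 28, -4, -6, 0, 0, 0], [0, 40, -5, -6, 0, 0, 0], [0, 52, -7, -6, 0, 0, 0], [0, 62, -8, -6, 0, 0, 0], [0, 70, -9, -6, 0, 0, 0]]}}

```text
time: 10.72
tool_pos: [0.6194, 0.3239, 0.0481]
eef_rot: [0.999, -0.054, -0.004, -0.001]
force: [-15.5, -0.3, 18.7]
gripper_width: 0.0006
```

{"fn": "servo_tool", "kwargs": {"steps": [[0, 4, 0, -4, 0, 0, 0], [0, 6, 0, -4, 0, 0, 0], [0, 6, 0, -4, 0, 0, 0]]}}

```text
time: 10.97
tool_pos: [0.6239, 0.3248, 0.0482]
eef_rot: [0.999, -0.053, -0.005, -0.002]
force: [-8.3, -1.5, 12.1]
gripper_width: 0.0005
```

{"fn": "servo_tool", "kwargs": {"steps": [[0, 0, 0, 20, 0, 0, 0], [0, 0, 0, 60, 0, 0, 0], [30, 0, 0, 100, 0, 0, 0], [60, 0, -20, 140, 0, 0, 0], [60, 0, -40, 160, 0, 0, 0]]}}

```text
time: 11.38
tool_pos: [0.6246, 0.2863, 0.2145]
eef_rot: [0.999, -0.052, -0.001, -0.003]
force: [0.1, -0.6, 1.0]
gripper_width: 0.0172
```

```bash
python3 - <<'E'
from h import *
im=arm.read_camera("side")[:,:,::-1]; crop(im,200,110,330,200,6,"pics/s12.png")
s=arm.get_state(); print(s["tool_pos"],s["eef_rot"],s["qpos"],s["time"])
E
```

```text
[0.62703246 0.28162221 0.21991341] [ 0.99849572 -0.05465133  0.00323281 -0.0030144 ] [0.33815057 0.39382143 0.98736254 0.00314607 1.75212678 2.01888528] 11.4333
```

View pics/s12.png

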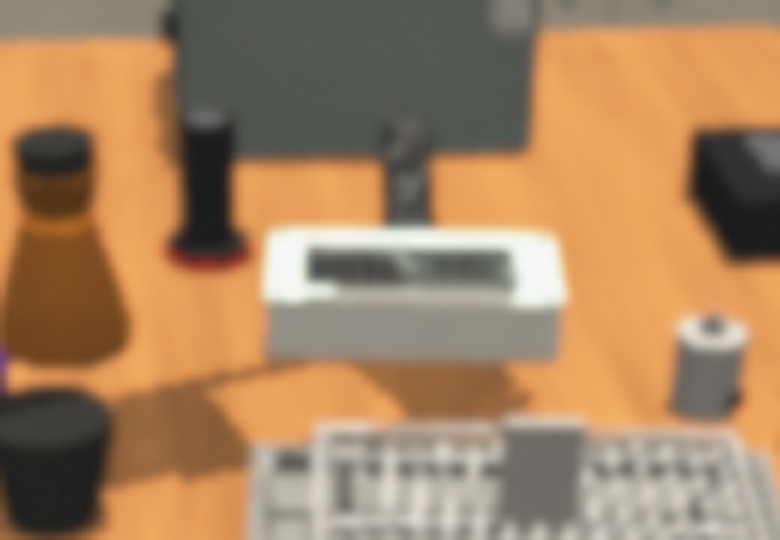

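{"fn": "servo_tool", "kwargs": {"steps": [[70, -2, -34, 0, 0, 0, 7], [70, -4, -68, 0, 0, 0, 14], [70, -6, -102, 0, 0, 0, 21], [70, -8, -136, 0, 0, 0, 28], [70, -10, -170, 0, 0, 0, 35], [70, -12, -204, 0, 0, 0, 42], [70, -14, -238, 0, 0, 0, 49], [70, -16, -272, 0, 0, 0, 56]]}}

```text
time: 12.1
tool_pos: [0.6106, 0.0082, 0.2204]
eef_rot: [0.906, 0.423, 0.002, -0.004]
force: [0.8, -0.8, 0.5]
gripper_width: 0.0698
```

{"fn": "servo_tool", "kwargs": {"steps": [[70, -2, -34, 0, 0, 0, 7], [70, -4, -68, 0, 0, 0, 14], [70, -6, -102, 0, 0, 0, 21], [70, -8, -136, 0, 0, 0, 28], [70, -10, -170, -20, 0, 0, 34], [70, -12, -204, -40, 0, 0, 34], [70, -14, -220, -60, 0, 0, 34], [70, -14, -220, -60, 0, 0, 34]]}}

```text
time: 12.77
tool_pos: [0.5934, -0.2146, 0.1549]
eef_rot: [0.744, 0.668, -0.002, -0.008]
force: [-0.5, 0.7, 0.3]
gripper_width: 0.07
```

```bash
python3 - <<'E'
from h import *
im=arm.read_camera("side")[:,:,::-1]; crop(im,210,220,370,340,5,"pics/s13.png")
im=arm.read_camera("top")[:,:,::-1]; cv2.imwrite("raw_top13.png",im); cv2.imwrite("pics/t13.png",cv2.resize(im,(800,600),interpolation=cv2.INTER_CUBIC))
from scipy.spatial.transform import Rotation as R
s=arm.get_state(); print(s["tool_pos"],s["qpos"],s["time"]); print(R.from_quat(s["eef_rot"]).as_matrix())
E
```

```text
[ 0.59596543 -0.21153326  0.15963666] [-0.43363467  0.29250114  1.23759038  0.00541547  1.62103328 -0.32913927] 12.8667
[[ 0.10408666  0.99454778 -0.00637776]
 [ 0.99453442 -0.1040281   0.00891335]
 [ 0.00820128 -0.00727067 -0.99993994]]
```

View pics/s13.png

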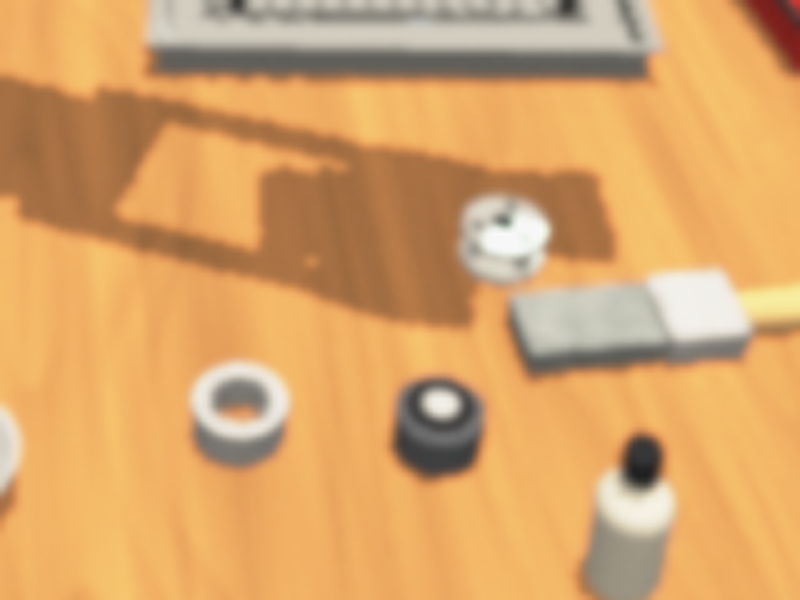

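View pics/t13.png

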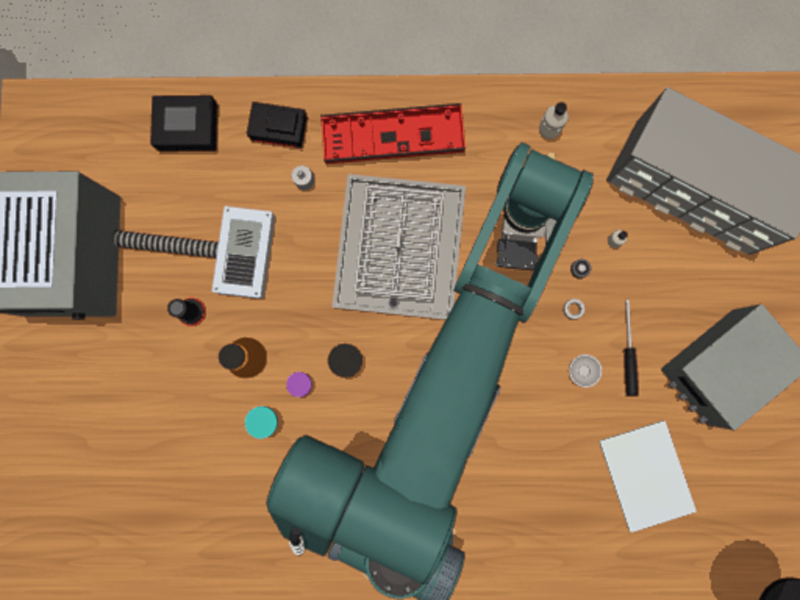

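```bash
python3 - <<'E'
from h import *
for n,p,z in [("carrier",(505,233),.022),("drum",(440,403),.024),("ring",(240,395),.020)]:
    u,v=(np.array(p)+.5)/5-.5+np.array([210,220]); print(n,px2w("side",u,v,z)[:2].round(4))
t=cv2.imread("raw_top13.png"); crop(t,135,120,180,200,7,"pics/vent.png")
E
```

```text
carrier [ 0.5983 -0.2698]
drum [ 0.5448 -0.3736]
ring [ 0.4607 -0.3571]
```

View pics/vent.png

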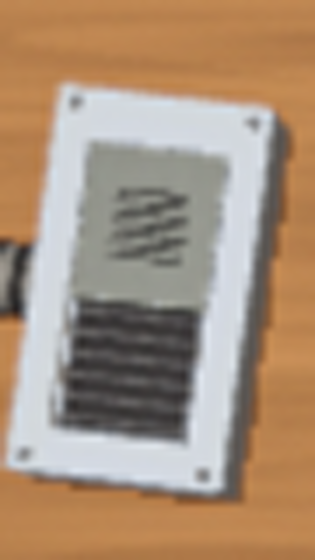

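{"fn": "servo_tool", "kwargs": {"steps": [[65, 3, -30, -20, -0.5, -0.4, 0], [65, 3, -52, -50, -0.5, -0.4, 0], [65, 3, -52, -85, -0.5, -0.4, 0], [65, 3, -52, -115, -0.5, -0.4, 0], [65, 3, -52, -130, -0.5, -0.4, 0], [65, 3, -52, -130, -0.5, -0.4, 0]], "force": 20}}

```text
time: 13.37
tool_pos: [0.5976, -0.2605, 0.0264]
eef_rot: [0.742, 0.67, -0.0, -0.003]
force: [-0.2, -0.4, -0.8]
gripper_width: 0.0648
```

```bash
python3 - <<'E'
from h import *
im=arm.read_camera("side")[:,:,::-1]; crop(im,210,220,370,340,5,"pics/s14.png")
s=arm.get_state(); print(s["tool_pos"],s["eef_rot"],s["force"])
E
```

```text
[ 0.59910228 -0.26137214  0.02920316] [ 7.42268614e-01  6.70101768e-01  2.24144666e-04 -9.35204659e-04] [ 0.13265526 -0.17357664  0.71238115]
```

View pics/s14.png

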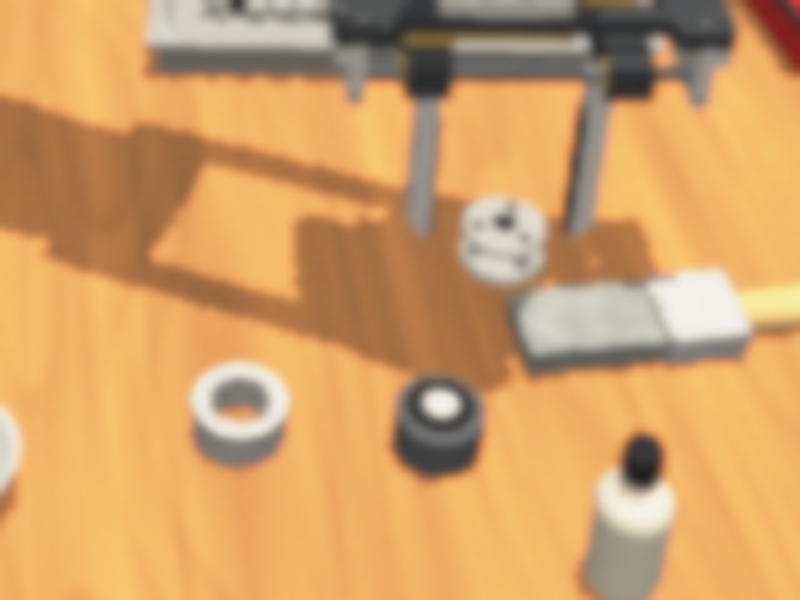

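Well centred. Descend, grip, lift, and carry to slot B (0.651, -0.044).

{"fn": "servo_tool", "kwargs": {"steps": [[65, 0, -1, -10, 0, 0, 0], [65, 0, -1, -17, 0, 0, 0], [65, 0, -1, -17, 0, 0, 0], [45, 0, -1, -17, 0, 0, 0], [30, 0, -1, -17, 0, 0, 0], [30, 0, -1, -17, 0, 0, 0], [30, 0, -1, -17, 0, 0, 0], [30, 0, -1, -10, 0, 0, 0]], "force": 20}}

```text
time: 14.08
tool_pos: [0.5981, -0.262, 0.018]
eef_rot: [0.742, 0.67, -0.0, -0.002]
force: [-0.5, -0.7, -1.4]
gripper_width: 0.0389
```

{"fn": "servo_tool", "kwargs": {"steps": [[30, 0, 0, 20, 0, 0, 0], [30, 0, 0, 60, 0, 0, 0], [30, 0, 0, 100, 0, 0, 0], [30, 10, 30, 115, 0, 0, 0], [30, 20, 65, 115, 0, 0, 0], [30, 30, 100, 115, 0, 0, 0], [30, 40, 135, 115, 0, 0, 0], [30, 52, 170, 115, 0, 0, 0]]}}

```text
time: 14.75
tool_pos: [0.6502, -0.0907, 0.134]
eef_rot: [0.743, 0.67, -0.0, -0.002]
force: [0.9, -0.4, -0.5]
gripper_width: 0.0389
```

```bash
python3 - <<'E'
from h import *
im=arm.read_camera("side")[:,:,::-1]; crop(im,210,130,370,250,5,"pics/s15.png")
from scipy.spatial.transform import Rotation as R
s=arm.get_state(); print(s["tool_pos"],s["force"],s["gripper_width"],s["time"]); print(R.from_quat(s["eef_rot"]).as_matrix())
E
```

```text
[ 0.65225203 -0.08257211  0.13374358] [ 1.21312045  3.45508161 -0.14745937] 0.039078209006331015 14.8
[[ 9.56619756e-02  9.95413563e-01 -7.90229971e-04]
 [ 9.95370390e-01 -9.56503456e-02  9.42328364e-03]
 [ 9.30447858e-03 -1.68802144e-03 -9.99955288e-01]]
```

View pics/s15.png

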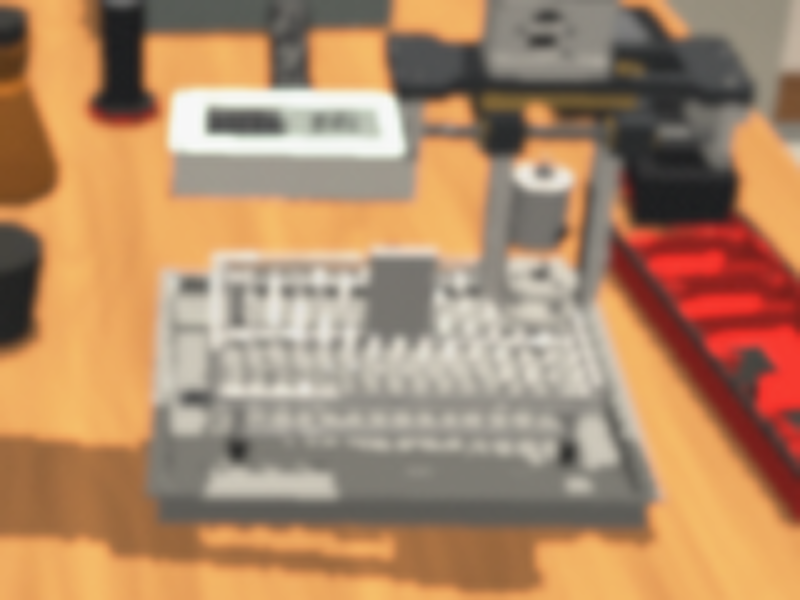

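{"fn": "servo_tool", "kwargs": {"steps": [[30, -1, 38, 0, -0.5, 0, 0], [30, -1, 38, -20, -0.5, 0, 0], [30, -1, 38, -40, -0.5, 0, 0], [30, -1, 38, -55, -0.5, 0, 0], [30, -1, 38, -62, -0.5, 0, 0], [30, -1, 38, -66, -0.5, 0, 0], [30, -1, 38, -66, -0.5, 0, 0]]}}

```text
time: 15.38
tool_pos: [0.6511, -0.0448, 0.068]
eef_rot: [0.74, 0.672, -0.0, -0.001]
force: [-0.8, -0.7, -0.6]
gripper_width: 0.0392
```

```bash
python3 - <<'E'
from h import *
im=arm.read_camera("side")[:,:,::-1]; crop(im,210,130,370,250,5,"pics/s16.png")
s=arm.get_state(); print(s["tool_pos"],s["force"],s["gripper_width"],s["eef_rot"])
E
```

```text
[ 0.65177527 -0.04504058  0.06867319] [-0.24190753 -1.03635516 -0.36654164] 0.03926520370304758 [7.40338564e-01 6.72234052e-01 4.33329694e-04 5.37586589e-05]
```

View pics/s16.png

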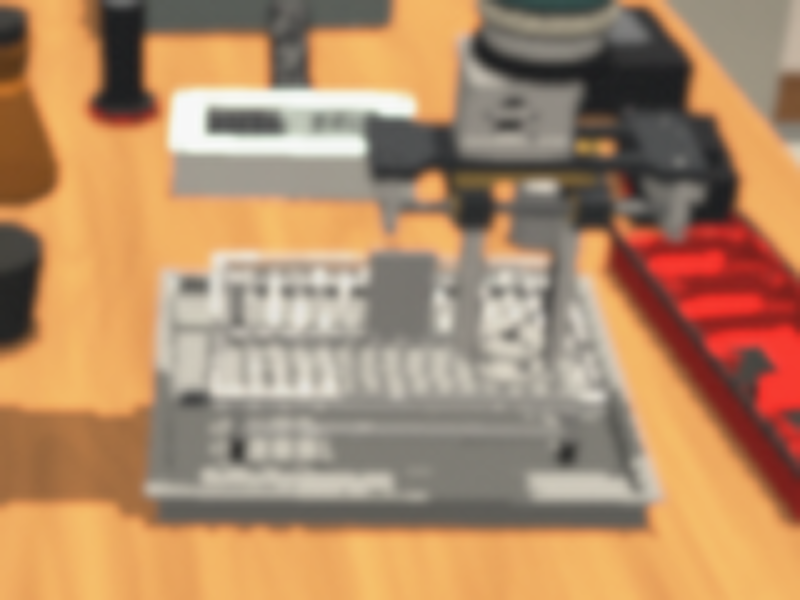

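{"fn": "servo_tool", "kwargs": {"steps": [[30, 0, 0, -2, 0, 0, 0], [30, 0, 0, -2, 0, 0, 0], [42, 0, 0, -2, 0, 0, 0], [52, 0, 0, -2, 0, 0, 0], [52, 0, 0, 0, 0, 0, 0], [52, 0, 0, 25, 0, 0, 0], [52, 0, 0, 60, 0, 0, 0], [52, 0, 0, 90, 0, 0, 0]]}}

```text
time: 16.1
tool_pos: [0.6514, -0.045, 0.1597]
eef_rot: [0.74, 0.672, 0.0, -0.0]
force: [0.5, 0.1, 0.5]
gripper_width: 0.052
```

{"fn": "servo_tool", "kwargs": {"steps": [[62, -13, -40, 0, 0, 0, 0], [62, -26, -80, 0, 0, 0, 0], [62, -40, -120, 0, 0, 0, 0], [62, -53, -160, 0, 0, 0, 0], [62, -66, -200, 0, 0, 0, 0], [62, -79, -240, 0, 0, 0, 0], [62, -92, -280, 0, 0, 0, 0], [62, -106, -319, 0, 0, 0, 0]]}}

```text
time: 16.77
tool_pos: [0.5457, -0.3631, 0.1603]
eef_rot: [0.74, 0.672, 0.0, 0.0]
force: [0.3, -0.4, -1.0]
gripper_width: 0.0621
```

```bash
python3 - <<'E'
from h import *
im=arm.read_camera("side")[:,:,::-1]; cv2.imwrite("pics/s17.png",cv2.resize(im[120:340,200:420],None,fx=2.7,fy=2.7,interpolation=cv2.INTER_CUBIC))
from scipy.spatial.transform import Rotation as R
s=arm.get_state(); print(s["tool_pos"],s["force"],s["gripper_width"],s["time"]); print(R.from_quat(s["eef_rot"]).as_matrix())
E
```

```text
[ 0.54180107 -0.3715536   0.15977146] [-0.51771157 -3.63026648  0.17265192] 0.061956812035938585 16.8167
[[ 0.10437726  0.99453448 -0.0025609 ]
 [ 0.99451571 -0.10439175 -0.00639327]
 [-0.00662567 -0.00187954 -0.99997628]]
```

View pics/s17.png

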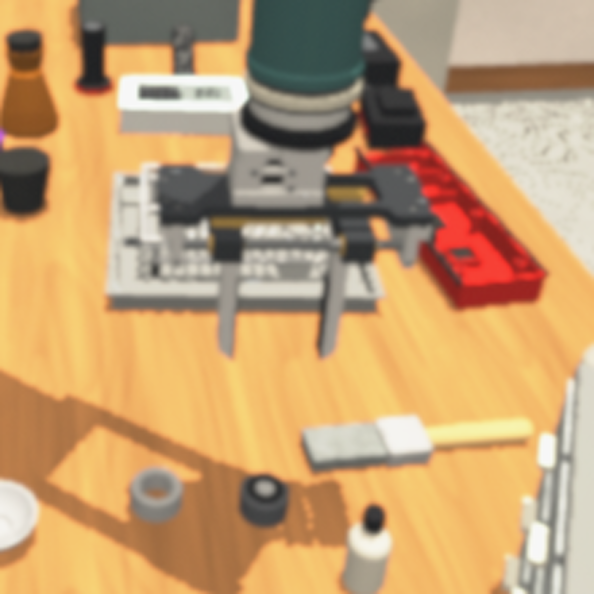

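{"fn": "servo_tool", "kwargs": {"steps": [[62, 3, -2, -30, 0, 0, 0], [62, 3, -2, -65, 0, 0, 0], [62, 3, -2, -100, 0, 0, 0], [62, 3, -2, -120, 0, 0, 0], [62, 3, -2, -128, 0, 0, 0], [62, 3, -2, -128, 0, 0, 0]]}}

```text
time: 17.32
tool_pos: [0.5435, -0.3723, 0.029]
eef_rot: [0.743, 0.669, -0.003, -0.001]
force: [-0.2, 0.5, -0.0]
gripper_width: 0.0619
```

```bash
python3 - <<'E'
from h import *
im=arm.read_camera("side")[:,:,::-1]; crop(im,210,220,370,340,5,"pics/s18.png")
s=arm.get_state(); print(s["tool_pos"],s["eef_rot"],s["force"])
E
```

```text
[ 0.54476288 -0.37322516  0.03153267] [ 0.74303125  0.66924846 -0.00316921  0.00101029] [0.25036885 0.11173357 0.71922655]
```

View pics/s18.png

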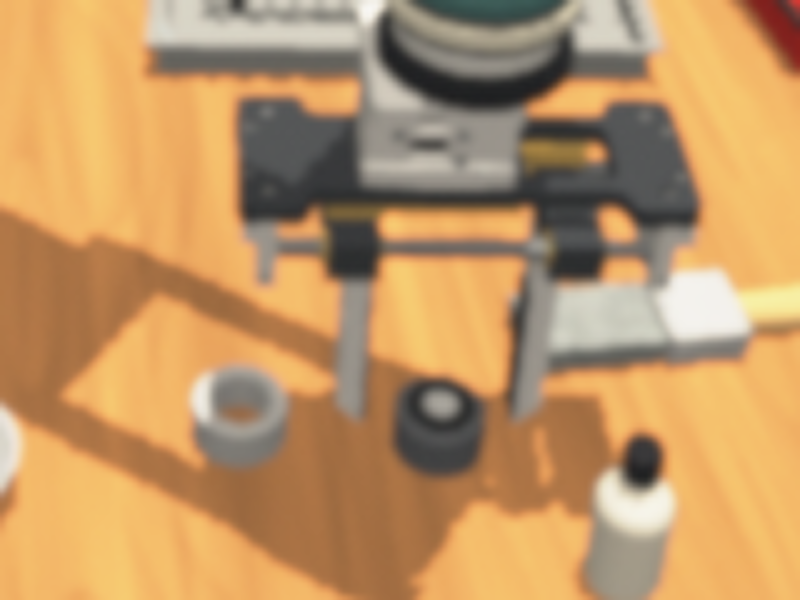

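{"fn": "servo_tool", "kwargs": {"steps": [[62, 0, -1, -10, 0.4, -0.1, 0], [62, 0, -1, -18, 0.4, -0.1, 0], [62, 0, -1, -18, 0.4, -0.1, 0], [45, 0, -1, -18, 0.4, -0.1, 0], [30, 0, -1, -18, 0.4, -0.1, 0], [30, 0, -1, -18, 0.4, -0.1, 0], [30, 0, -1, -18, 0.4, -0.1, 0]], "force": 25}}

```text
time: 17.95
tool_pos: [0.5451, -0.3744, 0.0142]
eef_rot: [0.743, 0.669, -0.0, -0.0]
force: [1.0, 0.7, 0.9]
gripper_width: 0.0392
```

{"fn": "servo_tool", "kwargs": {"steps": [[30, 0, 0, 20, 0, 0, 0], [30, 0, 0, 60, 0, 0, 0], [30, 0, 0, 100, 0, 0, 0], [30, 0, 20, 118, 0, 0, 0], [30, 0, 55, 118, 0, 0, 0], [30, -2, 95, 118, 0, 0, 0], [30, -5, 135, 118, 0, 0, 0], [30, -8, 170, 118, 0, 0, 0]]}}

```text
time: 18.62
tool_pos: [0.5368, -0.2023, 0.1325]
eef_rot: [0.743, 0.669, 0.0, -0.0]
force: [-0.1, 0.3, -0.8]
gripper_width: 0.0392
```

{"fn": "servo_tool", "kwargs": {"steps": [[30, -1, 40, 0, 0, 0, 0], [30, -2, 80, 0, 0, 0, 0], [30, -4, 120, 0, 0, 0, 0], [30, -5, 140, 0, 0, 0, 0], [30, -5, 140, 0, 0, 0, 0]]}}

```text
time: 19.03
tool_pos: [0.5313, -0.058, 0.1329]
eef_rot: [0.741, 0.671, 0.001, -0.001]
force: [0.1, -0.2, -0.7]
gripper_width: 0.0396
```

```bash
python3 - <<'E'
from h import *
im=arm.read_camera("side")[:,:,::-1]; crop(im,210,130,370,250,5,"pics/s19.png")
s=arm.get_state(); print(s["tool_pos"],s["force"],s["gripper_width"],s["eef_rot"])
E
```

```text
[ 0.53156993 -0.06040929  0.132865  ] [ 0.80473216 -0.14959625 -0.75890393] 0.039323252254638036 [ 7.41698457e-01  6.70733360e-01  3.80560818e-04 -1.20647236e-04]
```

View pics/s19.png

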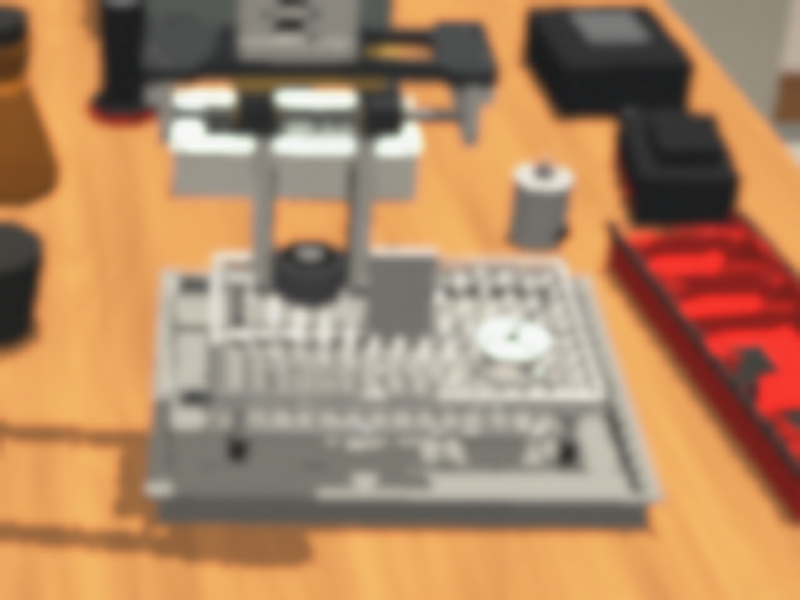

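{"fn": "servo_tool", "kwargs": {"steps": [[30, 1, 25, 0, 0, 0, 0], [30, 1, 30, -15, 0, 0, 0], [30, 1, 30, -35, 0, 0, 0], [30, 1, 30, -52, 0, 0, 0], [30, 1, 30, -60, 0, 0, 0], [30, 1, 30, -64, 0, 0, 0], [30, 1, 30, -66, 0, 0, 0], [30, 1, 30, -66, 0, 0, 0]]}}

```text
time: 19.75
tool_pos: [0.5328, -0.0316, 0.068]
eef_rot: [0.742, 0.67, 0.0, 0.0]
force: [-0.2, -1.0, -0.1]
gripper_width: 0.0394
```

```bash
python3 - <<'E'
from h import *
im=arm.read_camera("side")[:,:,::-1]; crop(im,210,130,370,250,5,"pics/s20.png")
s=arm.get_state(); print(s["tool_pos"],s["force"],s["gripper_width"],s["eef_rot"])
E
```

```text
[ 0.53332142 -0.03153161  0.06798742] [-1.35247512  0.16386114 -0.19682111] 0.038980906547062114 [7.42114464e-01 6.70272312e-01 7.88006489e-04 7.27774668e-04]
```

View pics/s20.png

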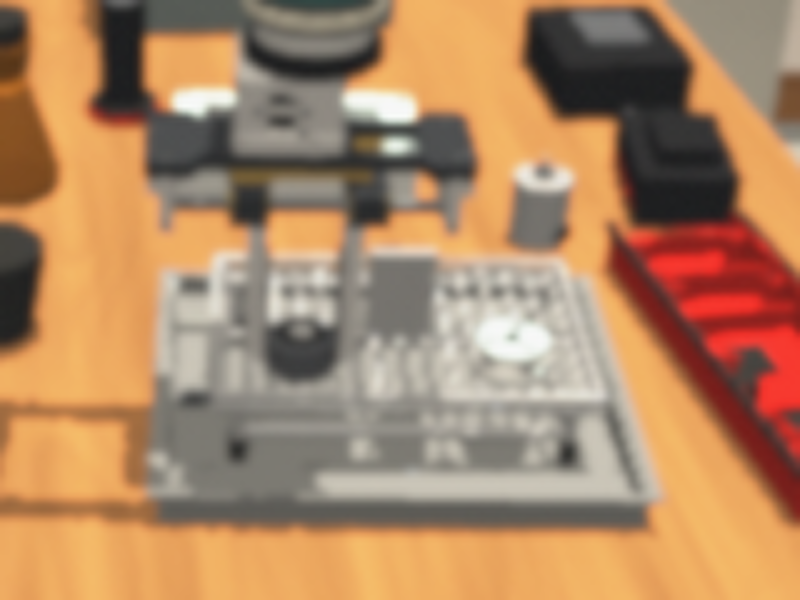

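Release and go to the ring gear (0.460, -0.357).

{"fn": "servo_tool", "kwargs": {"steps": [[30, 0, 0, -1, 0, 0, 0], [42, 0, 0, -1, 0, 0, 0], [52, 0, 0, -1, 0, 0, 0], [52, 0, 0, 0, 0, 0, 0], [52, 0, 0, 25, 0, 0, 0], [52, 0, 0, 60, 0, 0, 0], [52, 0, 0, 90, 0, 0, 0]]}}

```text
time: 20.38
tool_pos: [0.533, -0.0315, 0.1589]
eef_rot: [0.742, 0.67, 0.0, 0.0]
force: [0.8, 0.5, 0.7]
gripper_width: 0.0519
```

{"fn": "servo_tool", "kwargs": {"steps": [[62, -9, -40, 0, 0, 0, 0], [62, -18, -80, 0, 0, 0, 0], [62, -27, -120, 0, 0, 0, 0], [62, -36, -160, 0, 0, 0, 0], [62, -45, -200, 0, 0, 0, 0], [62, -54, -240, 0, 0, 0, 0], [62, -64, -280, 0, 0, 0, 0], [62, -73, -318, 0, 0, 0, 0]]}}

```text
time: 21.05
tool_pos: [0.4592, -0.3517, 0.1591]
eef_rot: [0.742, 0.67, 0.0, 0.001]
force: [0.4, 0.2, -0.7]
gripper_width: 0.0618
```

```bash
python3 - <<'E'
from h import *
im=arm.read_camera("side")[:,:,::-1]; cv2.imwrite("pics/s21.png",cv2.resize(im[120:340,200:420],None,fx=2.7,fy=2.7,interpolation=cv2.INTER_CUBIC))
s=arm.get_state(); print(s["tool_pos"],s["force"],s["gripper_width"],s["time"],s["eef_rot"])
E
```

```text
[ 0.45689555 -0.35879157  0.15859357] [-0.20613764 -3.86384239  0.05797069] 0.06169857001813125 21.1 [ 0.74436076  0.66776925 -0.00241544  0.00233492]
```

View pics/s21.png

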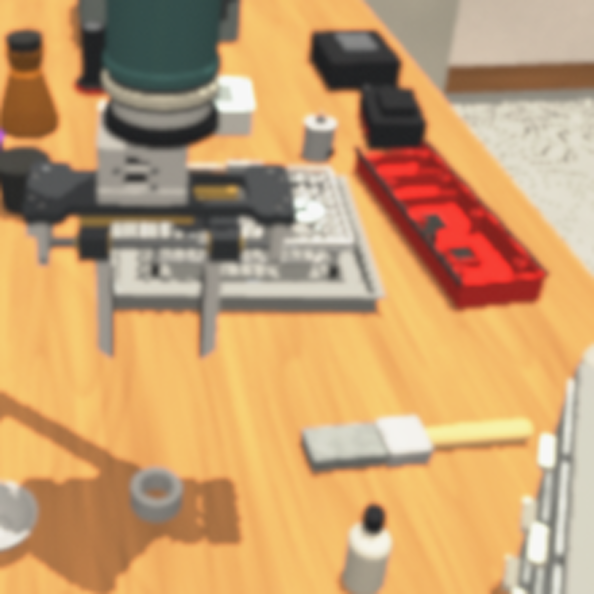

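Ring unmoved (156,487). Descend to hover and check.

{"fn": "servo_tool", "kwargs": {"steps": [[62, 3, 1, -30, 0, 0, 0], [62, 3, 1, -65, 0, 0, 0], [62, 3, 1, -100, 0, 0, 0], [62, 3, 1, -120, 0, 0, 0], [62, 3, 1, -129, 0, 0, 0], [62, 3, 1, -129, 0, 0, 0]]}}

```text
time: 21.6
tool_pos: [0.4585, -0.3563, 0.0267]
eef_rot: [0.744, 0.668, -0.003, -0.0]
force: [-0.6, 0.5, -0.7]
gripper_width: 0.062
```

```bash
python3 - <<'E'
from h import *
im=arm.read_camera("side")[:,:,::-1]; crop(im,180,220,340,340,5,"pics/s22.png")
from scipy.spatial.transform import Rotation as R
s=arm.get_state(); print(s["tool_pos"],R.from_quat(s["eef_rot"]).as_matrix()[:,2],s["force"])
E
```

```text
[ 0.45977438 -0.35739624  0.0291151 ] [-0.00153387 -0.00575236 -0.99998228] [-0.37132625 -0.48015082 -0.13161493]
```

View pics/s22.png

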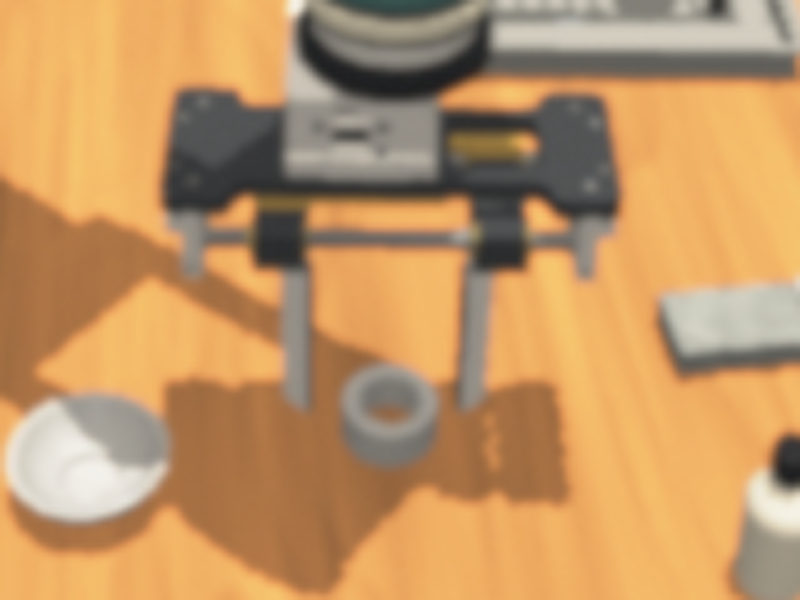

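{"fn": "servo_tool", "kwargs": {"steps": [[62, 0, 0, -10, 0.3, -0.1, 0], [62, 0, 0, -17, 0.3, -0.1, 0], [62, 0, 0, -17, 0.3, -0.1, 0], [45, 0, 0, -17, 0.3, -0.1, 0], [30, 0, 0, -17, 0.3, -0.1, 0], [30, 0, 0, -17, 0.3, -0.1, 0], [30, 0, 0, -17, 0.3, -0.1, 0]], "force": 25}}

```text
time: 22.23
tool_pos: [0.4602, -0.3577, 0.0128]
eef_rot: [0.744, 0.668, 0.0, 0.001]
force: [-0.5, -0.6, 1.0]
gripper_width: 0.0411
```

{"fn": "servo_tool", "kwargs": {"steps": [[30, 0, 0, 20, 0, 0, 0], [30, 0, 0, 60, 0, 0, 0], [30, 0, 0, 100, 0, 0, 0], [30, 4, 20, 130, 0, 0, 0], [30, 12, 55, 135, 0, 0, 0], [30, 20, 95, 135, 0, 0, 0], [30, 28, 135, 135, 0, 0, 0], [30, 36, 170, 135, 0, 0, 0]]}}

```text
time: 22.9
tool_pos: [0.4963, -0.1857, 0.1485]
eef_rot: [0.744, 0.668, 0.0, 0.001]
force: [1.2, -0.6, -1.5]
gripper_width: 0.0412
```

{"fn": "servo_tool", "kwargs": {"steps": [[30, 8, 40, 0, 0, 0, 0], [30, 16, 80, 0, 0, 0, 0], [30, 24, 120, 0, 0, 0, 0], [30, 32, 160, 0, 0, 0, 0], [30, 40, 195, 0, 0, 0, 0], [30, 44, 222, 0, 0, 0, 0], [30, 44, 226, 0, 0, 0, 0], [30, 44, 226, 0, 0, 0, 0]]}}

```text
time: 23.57
tool_pos: [0.5401, 0.0419, 0.1484]
eef_rot: [0.743, 0.669, 0.0, 0.001]
force: [0.5, 0.2, -1.8]
gripper_width: 0.0409
```

```bash
python3 - <<'E'
from h import *
im=arm.read_camera("side")[:,:,::-1]; crop(im,210,130,370,250,5,"pics/s23.png")
s=arm.get_state(); print(s["tool_pos"],s["force"],s["gripper_width"],s["eef_rot"])
E
```

```text
[0.54006799 0.04043563 0.14840347] [-0.06285389  0.00552063 -0.74576872] 0.041185505457850116 [7.43900691e-01 6.68288444e-01 4.68180536e-05 1.52182310e-03]
```

View pics/s23.png

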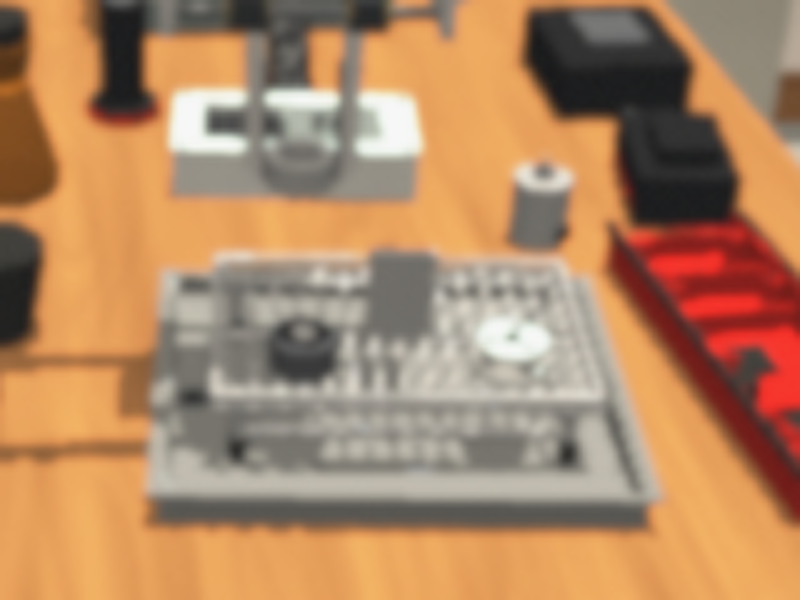

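{"fn": "servo_tool", "kwargs": {"steps": [[30, 1, 5, -25, 0, 0, 0], [30, 1, 5, -45, 0, 0, 0], [30, 1, 5, -60, 0, 0, 0], [30, 1, 5, -70, 0, 0, 0], [30, 1, 5, -77, 0, 0, 0], [30, 1, 5, -81, 0, 0, 0], [30, 1, 5, -82, 0, 0, 0], [30, 1, 5, -82, 0, 0, 0]]}}

```text
time: 24.28
tool_pos: [0.5416, 0.045, 0.0671]
eef_rot: [0.744, 0.668, 0.001, 0.002]
force: [0.2, 0.4, -0.9]
gripper_width: 0.0413
```

```bash
python3 - <<'E'
from h import *
im=arm.read_camera("side")[:,:,::-1]; crop(im,210,130,370,250,5,"pics/s24.png")
s=arm.get_state(); print(s["tool_pos"],s["force"],s["gripper_width"],s["eef_rot"])
E
```

```text
[0.54177021 0.04514485 0.06733316] [-0.50545383  0.29126839 -1.30891128] 0.04147459674245531 [7.44025053e-01 6.68147917e-01 6.84636139e-04 2.14796353e-03]
```

View pics/s24.png

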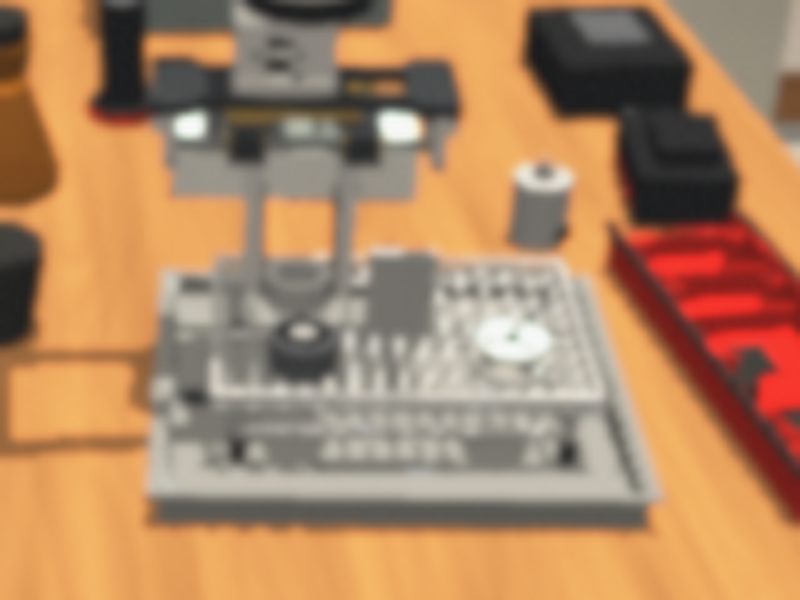

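Release, lift and retreat clear for a last look.

{"fn": "servo_tool", "kwargs": {"steps": [[30, 0, 0, -1, 0, 0, 0], [44, 0, 0, -1, 0, 0, 0], [53, 0, 0, -1, 0, 0, 0], [53, 0, 0, 0, 0, 0, 0], [53, 0, 0, 25, 0, 0, 0], [53, 0, 0, 60, 0, 0, 0], [53, 0, 0, 100, 0, 0, 0], [53, 0, 0, 130, 0, 0, 0]]}}

```text
time: 25.0
tool_pos: [0.5423, 0.0453, 0.2007]
eef_rot: [0.744, 0.668, 0.002, 0.003]
force: [0.5, -0.1, 1.1]
gripper_width: 0.0529
```

{"fn": "servo_tool", "kwargs": {"steps": [[53, -40, 0, 20, 0, 0, 0], [53, -80, 0, 20, 0, 0, 0], [53, -120, 0, 20, 0, 0, 0], [53, -160, -10, 20, 0, 0, 0], [53, -190, -30, 20, 0, 0, 0], [53, -210, -60, 20, 0, 0, 0], [53, -220, -90, 20, 0, 0, 0], [53, -220, -90, 20, 0, 0, 0]]}}

```text
time: 25.67
tool_pos: [0.3206, -0.0485, 0.2214]
eef_rot: [0.747, 0.665, 0.001, 0.005]
force: [0.9, 0.7, 0.3]
gripper_width: 0.0531
```

```bash
python3 - <<'E'
from h import *
im=arm.read_camera("side")[:,:,::-1]; cv2.imwrite("pics/s25.png",cv2.resize(im,(800,600),interpolation=cv2.INTER_CUBIC)); crop(im,210,130,370,250,5,"pics/s25b.png")
im=arm.read_camera("top")[:,:,::-1]; cv2.imwrite("raw_top25.png",im);crop(im,110,95,310,245,4,"pics/t25.png")
s=arm.get_state(); print(s["tool_pos"],s["force"],s["time"])
E
```

```text
[ 0.32214396 -0.04535167  0.22117335] [0.70003891 0.60713851 0.14543906] 25.7667
```

View pics/s25.png

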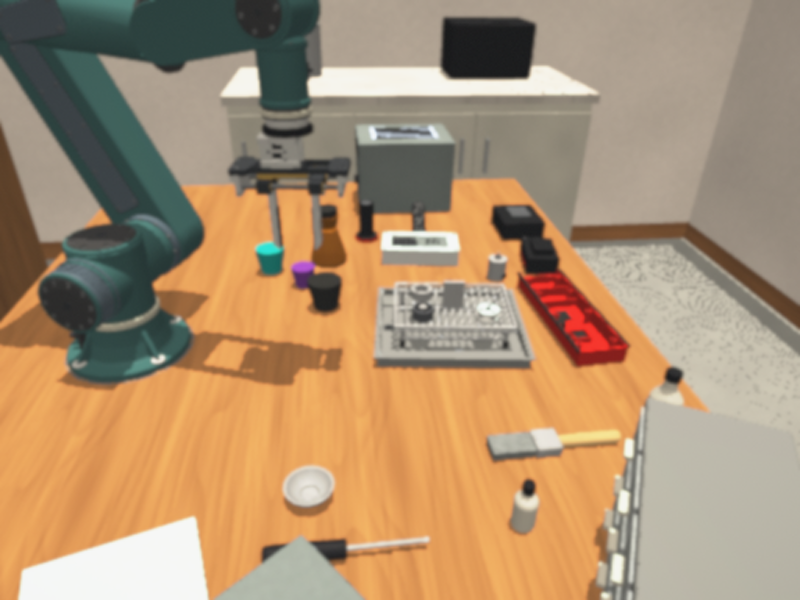

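View pics/s25b.png

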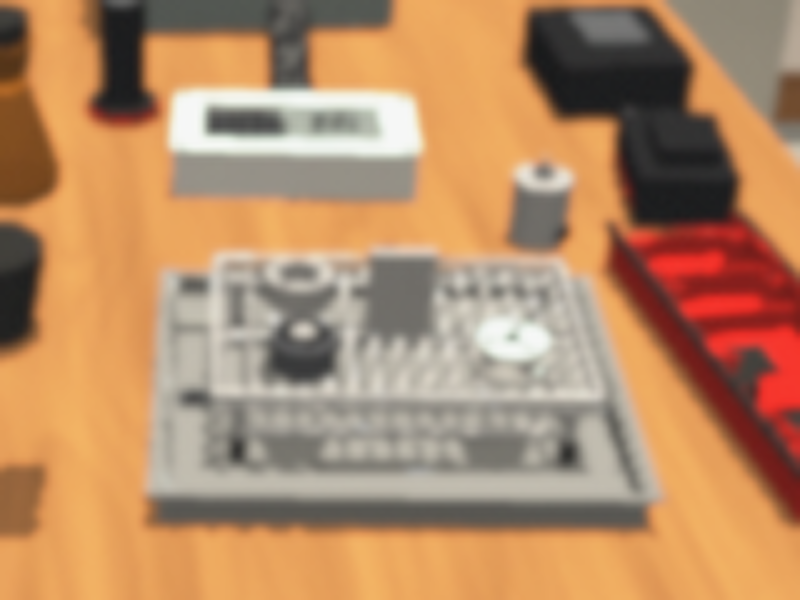

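View pics/t25.png

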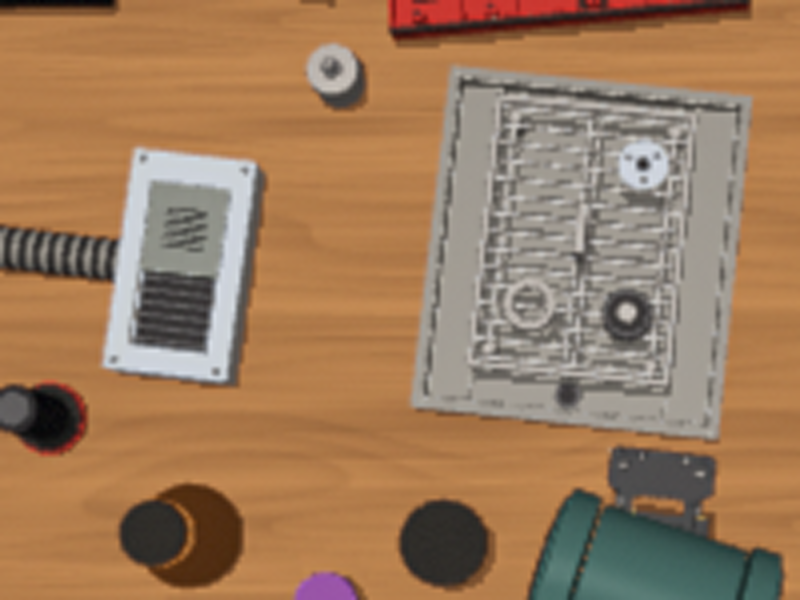

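```bash
python3 -c "
from cell import arm
print(arm.hand_in())"
```

```text
the job is handed in; nothing more can be done
None
```

The job is done and handed in at about 26 s on the robot's clock; `hand_in` gives no verdict, so I don't have a confirmed pass.

- **Stand:** I turned it by its tab until all four feet dropped into the channel, then let go while it was still empty. My first turn, at 8 N grip, slipped on the tab. A firmer 45 N grip brought it into line. A fit from both cameras afterwards put the feet at 2.6 to 3.7 mm above the table, where the channel floor is 4 mm, with a tilt of about 0.005 rad.
- **Gearbox parts:** I saw only three: carrier, drum and ring gear. All three are on the rack inside the rim, side by side and flat. I found no bearing block or spur gear.
- **Stopper:** I used the smaller black one. It went about 27 to 28 mm down the flask neck, judged from tool height, and met about 8 N at the end. It looks upright, and the flask did not visibly move.
- **Vent shutter:** I dragged it to its end stop. The top picture shows the grille fully uncovered.
- **Other objects:** In the last pictures they looked undisturbed, and the arm was clear of everything.

One measurement disagreed: the tray's outline came out about 4% larger than the stated size, while the vent matched. I took this to be a lip on the tray. No other check failed.

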